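Pack the calibration kit and cover it

TASK

Pack the calibration kit: stand the two small blue-capped bottles in the carrier's pockets with blue tabs (either one in either) and the small white-capped bottle with the green band in the pocket with the green tab, then put the whitish clear cover on so that it sits fully down on the carrier's ledge. Set things down rather than drop them, keep the bottles upright, and leave the two larger bottles (white cap, red cap) standing where they are.

Things in the scene. Friction and masses are not known exactly. Their poses are not given: they have to be found in the camera images.
- standard_bottle_1: Small white bottle with a blue cap and a blue label band, one of two alike. Body 48 mm across, shoulder at about 80 mm, cap 31 mm across from 83 mm up to the top at 101 mm; about 0.12 kg; stands loose and upright. Grasp it by the cap, from above. Origin: centre of its underside, z up along the bottle.
- standard_bottle_2: Small white bottle with a blue cap and a blue label band, the other of two alike. Body 48 mm across, shoulder at about 80 mm, cap 31 mm across from 83 mm up to the top at 101 mm; about 0.12 kg; stands loose and upright. Grasp it by the cap, from above. Origin: centre of its underside, z up along the bottle.
- tuning_bottle: Small white bottle with a white cap and a green label band. Body 48 mm across, shoulder at about 80 mm, cap 31 mm across from 83 mm up to the top at 101 mm; about 0.12 kg; stands loose and upright. Grasp it by the cap, from above. Origin: centre of its underside, z up along the bottle.
- rinse_bottle: Larger white bottle with a white cap and a dark grey label band: 60 mm across, 121 mm high, loose. Not part of the kit and too tall for the cover; leave it. Origin: centre of its underside, z up.
- acid_bottle: Larger amber bottle with a red cap: 60 mm across, 121 mm high, loose. Not part of the kit and too tall for the cover; leave it. Origin: centre of its underside, z up.
- carrier: Grey tray, fixed, 66 (x) by 200 (y) mm, outer walls 60 high, 3 thick. Three pockets of 60 (x) by 62 in a row along y, 66 apart, walls between them 45 high. A black ledge round the outside, 12 wide, its top 50 above the origin, carries the cover's rim. A kit bottle in a pocket has its cap top 107 above the origin. Coloured tabs on the -x side. Origin: centre of the underside, z up.
- blue_pocket_1: Blue pad on the floor of one pocket of the carrier, with a blue tab outside. Origin: centre of the pocket, at the pad's underside, 4 mm above the carrier's origin; the pad is 2 mm thick and the bottle stands on it. Axes as the carrier's. The pad is 56 mm square; the tab, 36 mm wide, is on the carrier's ledge on its -x side and sticks out 10 mm. Fixed.
- blue_pocket_2: Blue pad on the floor of another pocket of the carrier, with a blue tab outside. Origin: centre of the pocket, at the pad's underside, 4 mm above the carrier's origin; the pad is 2 mm thick and the bottle stands on it. Axes as the carrier's. The pad is 56 mm square; the tab, 36 mm wide, is on the carrier's ledge on its -x side and sticks out 10 mm. Fixed.
- green_pocket: Green pad on the floor of the remaining pocket, with a green tab outside. Origin: centre of the pocket, at the pad's underside, 4 mm above the carrier's origin; the pad is 2 mm thick and the bottle stands on it. Axes as the carrier's. The pad is 56 mm square; the tab, 36 mm wide, is on the carrier's ledge on its -x side and sticks out 10 mm. Fixed.
- cover: Loose hood of whitish clear plastic, open below, on its rim at the start: 82 (x) by 216 (y) mm, walls 3, 66 high, 63 inside, 0.16 kg. Fits over the tray's top 10 mm with 5 play a side (either way round). Handle on top: black bar, 16 wide (x), 70 long (y), 78 to 92 above the origin; pinch its 16. Origin: centre of the rim plane, z up; seated it is 50 above the carrier's.

How it is judged:
By the outcome, as a careful person would: the job done as asked, in the order asked, and still so for the second after the job is handed in, with the robot touching nothing.
It also fails if it takes over 104 s, if anything falls off the work surface, if the arm or the gripper's body presses on something with over 40 N, if the wrist force passes 120 N, or if a joint passes its speed limit or range.

ROBOT

A 7-joint arm with a two-finger parallel gripper is mounted at the origin on a cart in front of the work surface, level with it; the furniture and walls round the work are solid. World frame = base frame: x ahead of the robot, y to its left, z up, the work surface at z = 0. Lengths are in mm, angles in rad, forces in N, time in s.
With the tool pointing down it reaches from about 400 to 925 mm from the base axis. Payload 5.6 kg.
Tool frame: the origin (TCP) lies between the finger pads; the fingertips stand 25 mm ahead of it and the grasp point (between the pads) lies 6 mm ahead of it; z points along the fingers, y is the direction in which the jaws open and shut (so a half turn about z gives the same grasp; the last joint's range is limited). The gripper opens to 85 mm and grips with 20 to 120 N. Pads are 22 mm wide; open, the fingers measure 114 mm over their backs; the gripper's body (76 mm by 85 mm) begins 54 mm behind the grasp point. The pads swing forward as they close: fully open they stand 13 mm farther back than shut.
Start: joints at [-0.043, 0.468, -0.012, 1.603, 0.006, 1.071, -0.056], TCP at [650.006, -0.042, 256.29] pointing down, gripper open.
Joint ranges: [-2.53, 2.53], [-0.31, 2.02], [-1.57, 1.55], [0.28, 2.44], [-1.29, 4.43], [0.15, 1.84], [-2.92, 2.92]. Speed limits (rad/s): [2.57, 2.57, 3.14, 3.14, 3.14, 3.14, 3.14].

INTERFACE

Orientations are given as a unit quaternion [w, x, y, z].
In Python, from plant import env gives the robot as it stands.
- The arm moves only by the tool arm_command, never from a script. Its argument "rows" is one flat list of numbers, 7 for each row, row after row: the shift along the tool's x, y, z in m, then the turn, a rotation vector about the tool's x, y, z in units of 5 degrees (1.0 is 5 degrees), then the closure, from -1 (fully open) to 1 (shut), so that 0 is half open. In form: [tx, ty, tz, rx, ry, rz, hand, tx, ty, tz, rx, ry, rz, hand, ...]. A call has 1 to 5 rows; each row is the pose to reach, as a shift and turn from the pose commanded when the call began, along the tool's axes at that moment; what a row does not reach only later rows make up. A row lasts 1/12 s, in which the tool goes at most 41.7 mm and 7.16 degrees, less where a joint would pass 70% of its speed; a pose out of reach is approached as far as the arm can. A call with a gripper value outside its range is refused whole. The fingers move at their own pace and stop on an object; "grip_force" is the grip in N (left out, the last holds). Time passes only in rows, so rows that repeat a pose let the fingers close. It gives the time, the measured TCP pose, the force and the opening at its end, in the units of the state.
- env.get_state(): the state, without advancing time (a new reading comes with each control period).
- env.camera(name): name is "scene" or "side" or "wrist"; returns the picture (384x512x3 uint8, blue, green, red); there is no depth.
- env.camera_model(name): a dict with "K" (3x3 intrinsics, pixels), "cam_to_world" (4x4, takes a point from camera to world coordinates); the wrist camera has in their place "mount" (4x4, takes a point from camera to tool coordinates, whose origin is the TCP and whose axes are the flange's). Camera axes: x right, y down, z forward; pixel columns grow to the right and rows downward; lengths in mm; the calibration is good to about 2 mm. A picture is of the moment at which its call begins: read the wrist's pose just before it. camera_model takes no time and is no camera call.
- env.finish_job(): hands the job in, once; it reports no verdict.
The state is a dict: "time_s": time; "joint_positions": joint angles; "dq": joint speeds; "joint_torque": joint torques, N m; "tool_pos": TCP position; "tool_rot": TCP orientation; "force": force on the tool from outside, world axes, zero at the start; "torque": the same for the moment, N m; "opening": finger opening in mm.
Only numpy, scipy, OpenCV 4.12 (cv2) and the standard library are available. Lean on these libraries where they do the work, as an engineer would, in place of code of your own. Each camera call takes 0.05 s, during which the arm holds its last target.

## Working session

There is one attempt and no reset: what is moved stays moved. The work goes in short steps, Python scripts to look and compute and a tool call to move; the robot and the scene stay as the last step left them, time stands still between calls to the robot, and variables do not carry over. Pictures are saved under pics/ and viewed, and the job is handed in when it is done.

Besides the shell and the picture viewer there is one more tool, called after ">>>" by a JSON object that holds its "method" and its "body". arm_command: Moves the arm, as the interface text tells. Its arguments: {"type":"object","properties":{"rows":{"type":"array","items":{"type":"number"}},"grip_force":{"type":"number"}},"required":["rows"]}

```bash
ls; mkdir -p pics
python3 - <<'E'
from plant import env
import cv2
s=env.get_state(); print(s['time_s'],s['tool_pos'],s['tool_rot'],s['opening'])
for n in ["scene","side","wrist"]:
    im=env.camera(n); cv2.imwrite(f"pics/{n}0.png",im)
    m=env.camera_model(n); print(n,{k:(v.tolist() if hasattr(v,'tolist') else v) for k,v in m.items()})
E
```

```text
pics
0.0 [ 6.49491219e+02 -4.80543412e-02  2.55337780e+02] [-5.87581156e-04  7.07129677e-01  7.07083334e-01 -6.57835393e-04] 85.11531328715088
scene {'K': [[402.3035265479295, 0.0, 252.67968422737505], [0.0, 402.3035265479295, 189.12297755013867], [0.0, 0.0, 1.0]], 'cam_to_world': [[0.8348849481873796, -0.24498384194945833, 0.4928996251508407, 61.05293699161343], [-0.5503778034738539, -0.3832239994868466, 0.7417706112138719, -683.1860800503915], [0.007169151515500409, -0.8905741313338201, -0.45478161777446496, 455.255321404929], [0.0, 0.0, 0.0, 1.0]]}
side {'K': [[419.4917781982056, 0.0, 254.38389724257902], [0.0, 419.4917781982056, 185.93175019391268], [0.0, 0.0, 1.0]], 'cam_to_world': [[0.9990256522856621, 0.04071927992608105, -0.017020173838963214, 538.0212496919116], [0.03578883121553197, -0.5218019856002728, 0.8523155796909025, -751.1358807026477], [0.025824516170361054, -0.8520942600827178, -0.5227508644647586, 472.7419579926028], [0.0, 0.0, 0.0, 1.0]]}
wrist {'K': [[265.61432706564534, 0.0, 257.8022420104205], [0.0, 265.61432706564534, 189.43876123618492], [0.0, 0.0, 1.0]], 'mount': [[-0.00012291944827125435, -0.9509524919258263, -0.3093369408765617, 79.37485456594375], [0.9999997440302043, -0.0003349303625201782, 0.0006322666975964101, 0.13787944948417952], [-0.000704861925389792, -0.30933678397777464, 0.9509522896801672, -117.66195734426893], [0.0, 0.0, 0.0, 1.0]]}
```

View pics/scene0.png

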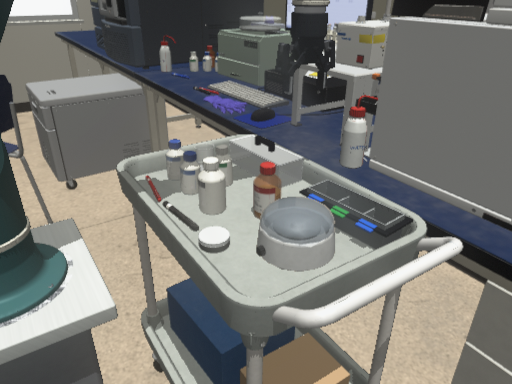

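View pics/side0.png

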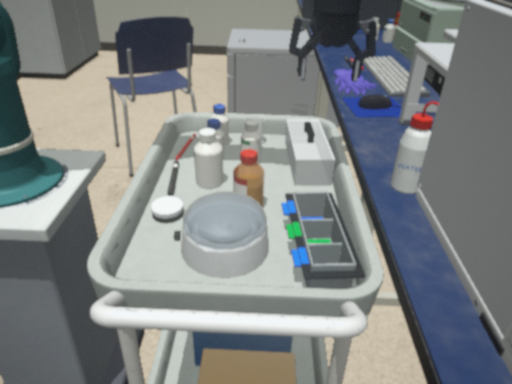

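View pics/wrist0.png

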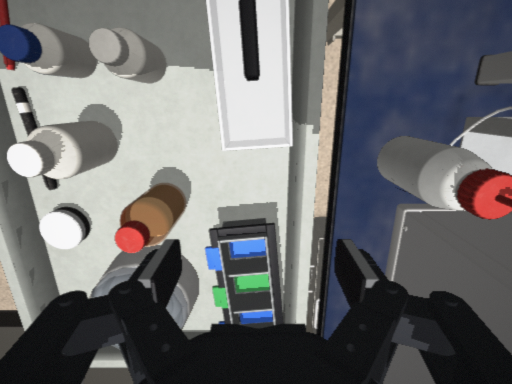

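The scene and side views show the work is in a cart tray. The kit bottles (caps at 175,145 / 190,158 / 222,150 in scene) sit beside the rinse bottle (210,163), with the cover behind them. The carrier and its tabs are near the tray's right side (wrist 220,260–290). I'll move the wrist over the bottles for a better view.

>>> {"method": "arm_command", "body": {"rows": [0.04,-0.02,-0.02,0,0,0,-1,0.08,-0.04,-0.04,0,0,0,-1,0.12,-0.06,-0.06,0,0,0,-1,0.15,-0.08,-0.08,0,0,0,-1,0.15,-0.08,-0.08,0,0,0,-1]}}

```text
time_s: 0.57
tool_pos: [567.9, 155.2, 338.5]
tool_rot: [-0.001, 0.705, 0.709, 0.001]
force: [0.1, 0.6, 0.2]
opening: 85.4
```

```bash
cat > h.py <<'E'
from plant import env
import cv2, numpy as np
from scipy.spatial.transform import Rotation as R
def T():
    s=env.get_state(); q=s['tool_rot']; M=np.eye(4)
    M[:3,:3]=R.from_quat([q[1],q[2],q[3],q[0]]).as_matrix(); M[:3,3]=s['tool_pos']; return M,s
def shot(name,fn):
    M,s=T(); im=env.camera(name); m=env.camera_model(name)
    C=M@np.array(m['mount']) if name=='wrist' else np.array(m['cam_to_world'])
    K=np.array(m['K']); cv2.imwrite('pics/'+fn+'.png',im); np.savez('pics/'+fn+'.npz',C=C,K=K); return im,C,K
def load(fn):
    d=np.load('pics/'+fn+'.npz'); return cv2.imread('pics/'+fn+'.png'),d['C'],d['K']
def ray(C,K,u,v,z):
    d=C[:3,:3]@np.linalg.inv(K)@[u,v,1]; o=C[:3,3]; return o+d*(z-o[2])/d[2]
def proj(C,K,p):
    c=np.linalg.inv(C)@np.append(p,1); x=K@c[:3]; return x[:2]/x[2]
E
python3 - <<'E'
from h import *
im,C,K=shot('wrist','w1'); s=env.get_state(); print(s['time_s'],s['tool_pos'],s['tool_rot'],C.round(2))
cv2.imwrite('pics/w1b.png',cv2.resize(im,(800,600),interpolation=cv2.INTER_CUBIC))
E
```

```text
0.6167 [567.33097834 158.16779653 340.0603602 ] [-6.88659784e-04  7.03732277e-01  7.10459123e-01  2.87113967e-03] [[ 1.0000e+00  0.0000e+00  0.0000e+00  5.6748e+02]
 [ 1.0000e-02 -9.5000e-01 -3.1000e-01  2.3428e+02]
 [ 0.0000e+00  3.1000e-01 -9.5000e-01  4.5635e+02]
 [ 0.0000e+00  0.0000e+00  0.0000e+00  1.0000e+00]]
```

View pics/w1b.png

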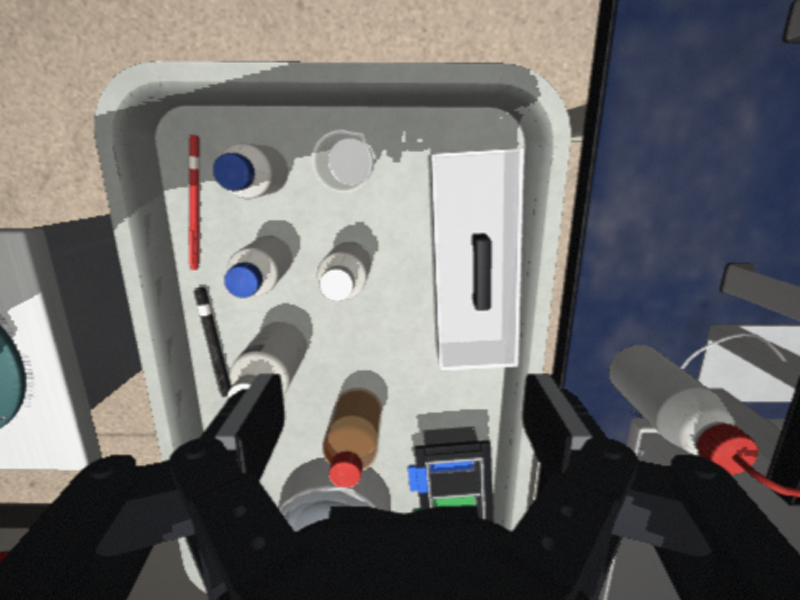

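The view shows blue caps at (233,172) and (243,280), a white cap at (338,283), a beaker at (345,160), the cover with its handle (482,270), and the carrier at the bottom. I'll settle, then measure.

Run:
```python
from h import *
im,C,K=shot('wrist','w2'); s=env.get_state(); print(s['tool_pos'],s['dq'].round(4) if hasattr(s['dq'],'round') else s['dq'])
def comps(mask,lo=40):
    n,l,st,c=cv2.connectedComponentsWithStats(mask.astype(np.uint8)); return [(st[i].tolist(),c[i].round(1)) for i in range(1,n) if st[i][4]>lo],l
hsv=cv2.cvtColor(im,cv2.COLOR_BGR2HSV).astype(int); h,sa,v=[hsv[...,i] for i in range(3)]
W=np.zeros(h.shape,bool); W[60:340,100:340]=1
for nm,m,z in [('blue',(h>100)&(h<130)&(sa>130)&(v>80)&W,101),('green',(h>45)&(h<80)&(sa>120)&W,50),('white',(v>238)&(sa<15)&W,101),('black',(v<40)&W&(np.arange(512)[None]>290)&(np.arange(384)[:,None]<220),92),('red',((h<6)|(h>174))&(sa>150)&W,121)]:
    for st,c in comps(m)[0]:
        if len(st) : print(nm,st,c,'->',ray(C,K,*c,z).round(1))
for n,(a,b,c,d) in {'scene':(130,250,80,330),'side':(90,210,170,400)}.items():
    g=cv2.imread(f'pics/{n}0.png')[a:b,c:d]; cv2.imwrite(f'pics/{n}z.png',cv2.resize(g,None,fx=3,fy=3,interpolation=cv2.INTER_CUBIC))
```

```text
[568.64637519 155.13081106 338.70675659] [ 0.0487  0.0387  0.0695  0.0162  0.0272 -0.0219  0.0321]
blue [138, 101, 22, 22, 385] [148.8 111.7] -> [427.3 226.8 101. ]
blue [145, 172, 21, 20, 321] [154.8 181.4] -> [424.9 133.4 101. ]
blue [275, 297, 27, 6, 127] [288.1 299.5] -> [619.9 -64.9 101. ]
blue [261, 299, 12, 18, 176] [266.7 307.5] -> [585.3 -81.1 101. ]
green [277, 319, 26, 6, 117] [290.3 322. ] -> [ 634.1 -160.3   50. ]
white [206, 175, 20, 19, 292] [215.3 183.9] -> [509.2 130.4 101. ]
white [283, 235, 40, 3, 59] [303.1 236. ] -> [637.3  50.2 101. ]
red [123, 89, 5, 12, 53] [124.7  94.5] -> [408.7 246.8 121. ]
red [122, 111, 6, 62, 262] [124.6 140.8] -> [400.7 192.  121. ]
red [211, 291, 20, 22, 355] [220.6 301.2] -> [513.1 -51.8 121. ]
```

View pics/scenez.png

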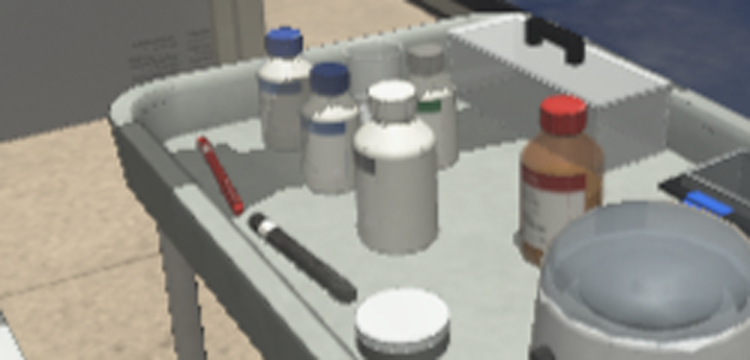

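View pics/sidez.png

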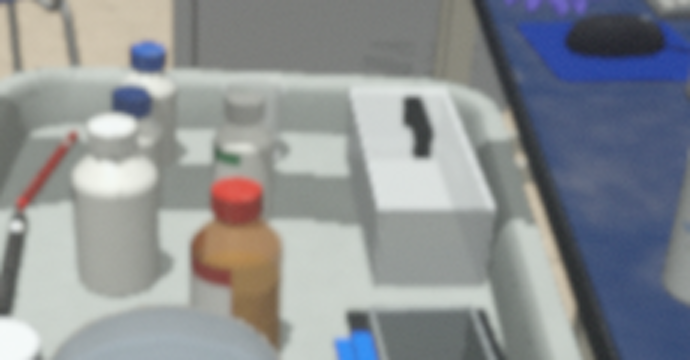

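The tuning bottle's green band is confirmed (centre of the scene crop), at (509,130). The blue caps are at (427,227) and (425,133). Next I'll look at the carrier from nearer.

>>> {"method": "arm_command", "body": {"rows": [-0.036,0.012,0,0,0,0,-0.3,-0.072,0.024,0,0,0,0,-0.3,-0.108,0.036,0,0,0,0,-0.3,-0.144,0.048,0,0,0,0,-0.3,-0.18,0.06,0,0,0,0,-0.3]}}

```text
time_s: 1.08
tool_pos: [630.1, -33.4, 335.4]
tool_rot: [-0.0, 0.708, 0.707, -0.001]
force: [-0.5, 0.9, 0.7]
opening: 55.5
```

>>> {"method": "arm_command", "body": {"rows": [-0.02,0,0,0,0,0,-0.3,-0.02,0,0,0,0,0,-0.3,-0.02,0,0,0,0,0,-0.3]}}

```text
time_s: 1.33
tool_pos: [629.7, -53.1, 335.1]
tool_rot: [-0.0, 0.709, 0.705, -0.001]
force: [0.1, 1.0, -0.2]
opening: 55.2
```

Run:
```python
from h import *
im,C,K=shot('wrist','w3'); s=env.get_state(); print(s['time_s'],s['tool_pos'],s['opening'])
cv2.imwrite('pics/w3b.png',cv2.resize(im,(800,600),interpolation=cv2.INTER_CUBIC))
```

```text
1.3833 [629.73201447 -50.81080061 335.35163748] 55.37763188347668
```

View pics/w3b.png

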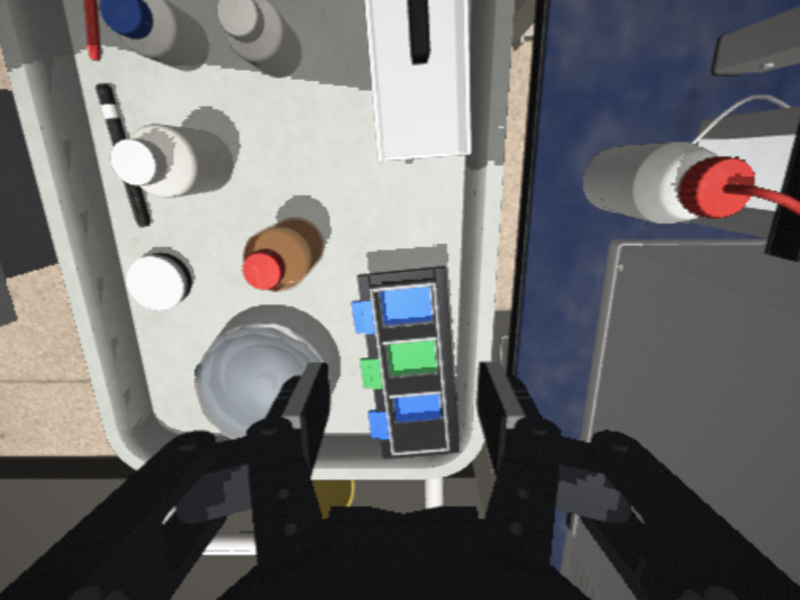

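Run:
```python
from h import *
im,C,K=load('w3')
g=im[165:300,215:305]; cv2.imwrite('pics/w3z.png',cv2.resize(g,None,fx=4.4,fy=4.4,interpolation=cv2.INTER_CUBIC))
for u,v in [(371,288),(434,282),(449,451),(388,457)]:
    print(ray(C,K,(u+.5)*.64-.5,(v+.5)*.64-.5,60).round(1))
hsv=cv2.cvtColor(im,cv2.COLOR_BGR2HSV).astype(int); h,sa,v=[hsv[...,i] for i in range(3)]
W=np.zeros(h.shape,bool); W[160:300,215:300]=1
for nm,m in [('blue',(h>95)&(h<130)&(sa>130)&(v>80)&W),('green',(h>45)&(h<80)&(sa>120)&W)]:
    n,l,st,c=cv2.connectedComponentsWithStats(m.astype(np.uint8))
    for i in range(1,n):
        if st[i][4]>25: print(nm,st[i],c[i].round(1),ray(C,K,*c[i],52).round(1),ray(C,K,*c[i],6).round(1))
```

```text
[597.7 -93.   60. ]
[659.9 -87.1  60. ]
[ 680.5 -286.4   60. ]
[ 611.2 -294.3   60. ]
blue [243 184  33  24 648] [259.5 195.7] [ 631.9 -114.9   52. ] [ 632.1 -131.1    6. ]
blue [226 193  14  21 224] [232.2 202.6] [ 588.  -126.5   52. ] [ 583.1 -144.1    6. ]
blue [252 253  30  17 440] [266.6 261. ] [ 644.  -235.4   52. ] [ 645.6 -265.5    6. ]
blue [236 263  13  19 197] [242.  271.9] [ 600.8 -257.4   52. ] [ 597.4 -289.9    6. ]
green [248 219  31  21 533] [263.2 228.9] [ 638.  -173.6   52. ] [ 638.9 -196.6    6. ]
green [232 230  12  19 182] [237.4 238.6] [ 594.4 -191.6   52. ] [ 590.3 -216.6    6. ]
```

View pics/w3z.png

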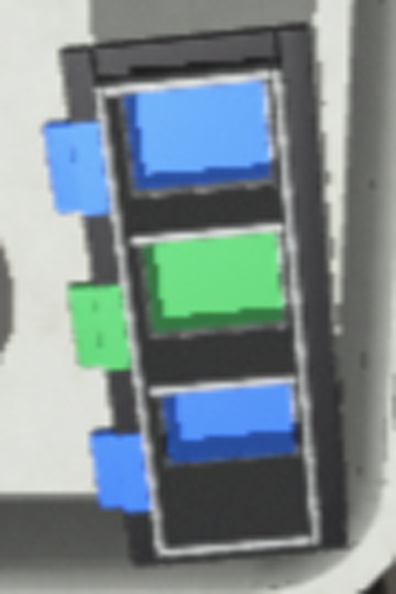

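Run:
```python
from h import *
cx,cy,a=638,-189,np.radians(5.3)
loc=[(sx*33,sy*100,60) for sx,sy in [(-1,1),(1,1),(1,-1),(-1,-1)]]
led=[(sx*45,sy*112,50) for sx,sy in [(-1,1),(1,1),(1,-1),(-1,-1)]]
def w(p): return np.array([cx+p[0]*np.cos(a)-p[1]*np.sin(a),cy+p[0]*np.sin(a)+p[1]*np.cos(a),p[2]])
outs=[]
for n in ['scene','side','w3']:
    if n=='w3': im,C,K=load('w3')
    else:
        im=cv2.imread(f'pics/{n}0.png'); m=env.camera_model(n); C,K=np.array(m['cam_to_world']),np.array(m['K'])
    r={'scene':(170,245,290,420),'side':(185,285,270,370),'w3':(165,300,215,305)}[n]
    f=4
    g=cv2.resize(im[r[0]:r[1],r[2]:r[3]],None,fx=f,fy=f,interpolation=cv2.INTER_CUBIC)
    for q,col in [(loc,(0,0,255)),(led,(0,255,255))]:
        pts=np.array([(proj(C,K,w(p))-[r[2],r[0]]+.5)*f-.5 for p in q])
        cv2.polylines(g,[pts.round().astype(int)],True,col,1)
    cv2.imwrite(f'pics/chk_{n}.png',g); outs.append(g)
H=max(o.shape[0] for o in outs)
o=np.hstack([cv2.copyMakeBorder(o,0,H-o.shape[0],0,4,0) for o in outs]); s=min(800/o.shape[1],600/o.shape[0]); cv2.imwrite('pics/chk.png',cv2.resize(o,None,fx=s,fy=s)); print(o.shape)
```

```text
(540, 1292, 3)
```

View pics/chk_side.png

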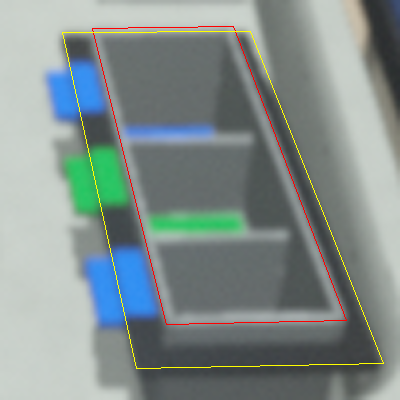

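View pics/chk_w3.png

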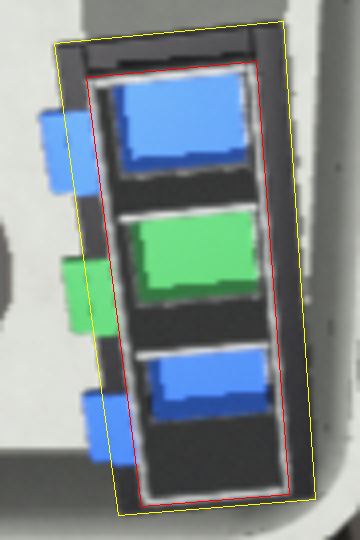

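View pics/chk_scene.png

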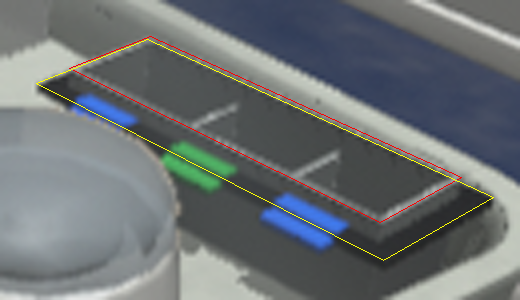

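Run:
```python
from h import *
im,C,K=load('w2')
P=lambda u,v,z: ray(C,K,(u+.5)*.64-.5,(v+.5)*.64-.5,z).round(1)
print('handle',P(482,235,92),P(482,309,92),P(474,272,92),P(491,272,92)); print('cover top',[P(u,v,66) for u,v in [(432,153),(523,150),(517,365),(440,368)]])
g=im[85:250,260:350]; cv2.imwrite('pics/w2z.png',cv2.resize(g,None,fx=3.6,fy=3.6,interpolation=cv2.INTER_CUBIC))
hsv=cv2.cvtColor(im,cv2.COLOR_BGR2HSV); v=hsv[...,2].astype(int)
m=np.zeros_like(v,bool); m[130:215,290:325]=1; m&=v<70
n,l,st,c=cv2.connectedComponentsWithStats(m.astype(np.uint8)); print(st[1:],c[1:])
i=1+np.argmax(st[1:,4]); pts=np.argwhere(l==i)[:,::-1].astype(np.float32); rr=cv2.minAreaRect(pts); print(rr,[ray(C,K,*b,92).round(1) for b in cv2.boxPoints(rr)], ray(C,K,*rr[0],92))
print('floor check, cart rim left', P(120,300,60),P(165,300,0),P(555,300,60))
```

```text
handle [638.1 177.4  92. ] [642.8 108.   92. ] [633.1 143.6  92. ] [648.6 143.7  92. ]
cover top [array([593.6, 246.2,  66. ]), array([674.7, 249.5,  66. ]), array([689.2,  36.9,  66. ]), array([608.5,  32.8,  66. ])]
[[302 152  12  48 355]] [[307.68450704 174.65915493]]
((307.5, 175.5), (47.0, 11.0), 90.0) [array([629.6, 174.9,  92. ]), array([644.8, 175. ,  92. ]), array([649.9, 105.8,  92. ]), array([633.7, 105.7,  92. ])] [639.43611211 141.31336033  92.        ]
floor check, cart rim left [284.  103.4  60. ] [293.4  83.7   0. ] [722.8 107.   60. ]
```

View pics/w2z.png

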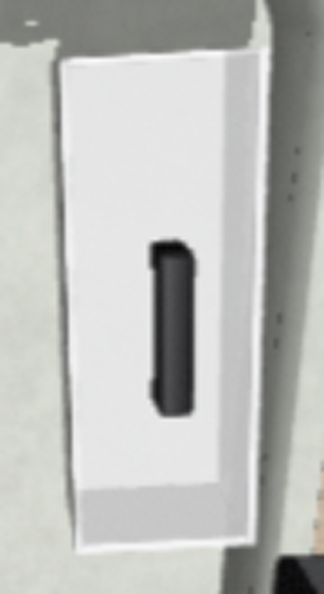

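Carrier is at about (638,-190) with yaw about 5.2°, and the overlay agrees in all three views. The cover is at about (640,141) with yaw about 4°. Going for the blue bottle at (425,133).

>>> {"method": "arm_command", "body": {"rows": [0.027,-0.03,0,0,0,0,-0.3,0.054,-0.06,0,0,0,0,-0.3,0.081,-0.09,0,0,0,0,-0.3,0.108,-0.12,0,0,0,0,-0.3,0.135,-0.15,0,0,0,0,-0.3]}}

```text
time_s: 1.8
tool_pos: [477.8, 87.5, 336.0]
tool_rot: [-0.0, 0.706, 0.708, -0.0]
force: [0.8, 1.0, 0.5]
opening: 55.5
```

>>> {"method": "arm_command", "body": {"rows": [0.024,-0.028,0.01,0,0,0,-0.3,0.048,-0.055,0.03,0,0,0,-0.3,0.048,-0.055,0.07,0,0,0,-0.3,0.048,-0.055,0.11,0,0,0,-0.3,0.048,-0.055,0.13,0,0,0,-0.3]}}

```text
time_s: 2.22
tool_pos: [421.8, 134.1, 203.1]
tool_rot: [-0.001, 0.705, 0.709, -0.002]
force: [-0.5, -0.6, -0.2]
opening: 55.5
```

Run:
```python
from h import *
im,C,K=shot('wrist','w4'); s=env.get_state(); print(s['time_s'],s['tool_pos'],s['tool_rot'],s['opening'])
hsv=cv2.cvtColor(im,cv2.COLOR_BGR2HSV).astype(int); h,sa,v=[hsv[...,i] for i in range(3)]
m=(h>100)&(h<130)&(sa>130)&(v>60)
n,l,st,c=cv2.connectedComponentsWithStats(m.astype(np.uint8))
for i in range(1,n):
    if st[i][4]>80: print(st[i],c[i],ray(C,K,*c[i],101).round(1))
```

```text
2.2667 [420.65706333 133.25111147 200.77546874] [-0.00215767  0.70573589  0.70845983 -0.00410825] 55.601675127561236
[ 246   66   37   39 1115] [263.8896861   85.09686099] [426.  226.5 101. ]
[244 183  33  32 810] [259.97037037 198.19753086] [423.6 133.7 101. ]
[369 353  20  25 391] [378.0741688  364.83887468] [555.8 -61.7 101. ]
```

View pics/w4.png

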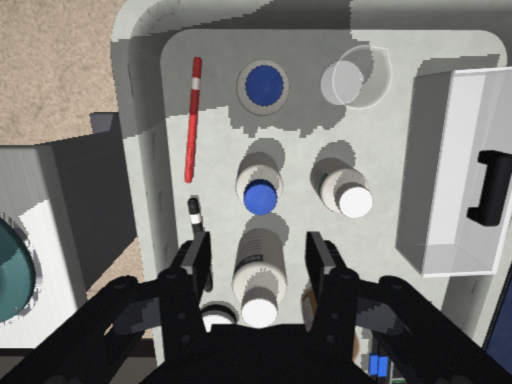

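The blue cap at (260,198) measures (424,133.6), which confirms the target. The white-capped tuning bottle is at (355,200). Descending.

>>> {"method": "arm_command", "body": {"rows": [0.0,0,0.035,0,0,0,-0.3,0,0,0.07,0,0,0,-0.3,0,0,0.085,0,0,0,-0.3,0,0,0.09,0,0,0,-0.3,0,0,0.09,0,0,0,-0.3]}}

```text
time_s: 2.68
tool_pos: [424.6, 133.7, 115.9]
tool_rot: [-0.0, 0.707, 0.708, -0.001]
force: [-0.5, 0.4, -0.0]
opening: 55.6
```

>>> {"method": "arm_command", "body": {"rows": [0.0,0,0,0,0,0,-0.3]}}

```text
time_s: 2.77
tool_pos: [425.8, 133.8, 117.4]
tool_rot: [0.0, 0.707, 0.707, 0.001]
force: [0.7, 0.3, 1.2]
opening: 55.7
```

>>> {"method": "arm_command", "body": {"rows": [0.0,0,0,0,0,0,-0.3]}}

```text
time_s: 2.85
tool_pos: [426.1, 133.7, 117.8]
tool_rot: [0.001, 0.707, 0.707, 0.001]
force: [0.0, -0.2, -0.2]
opening: 55.2
```

Run:
```python
from h import *
im,C,K=shot('side','s1'); s=env.get_state(); print(s['time_s'],s['tool_pos'],s['tool_rot'],s['opening'])
g=im[70:220,130:330]; cv2.imwrite('pics/s1z.png',cv2.resize(g,None,fx=4,fy=4,interpolation=cv2.INTER_CUBIC))
```

```text
2.9 [426.12820931 133.52677275 117.83685074] [0.00073038 0.70705146 0.70716026 0.00143888] 55.63747356210524
```

View pics/s1z.png

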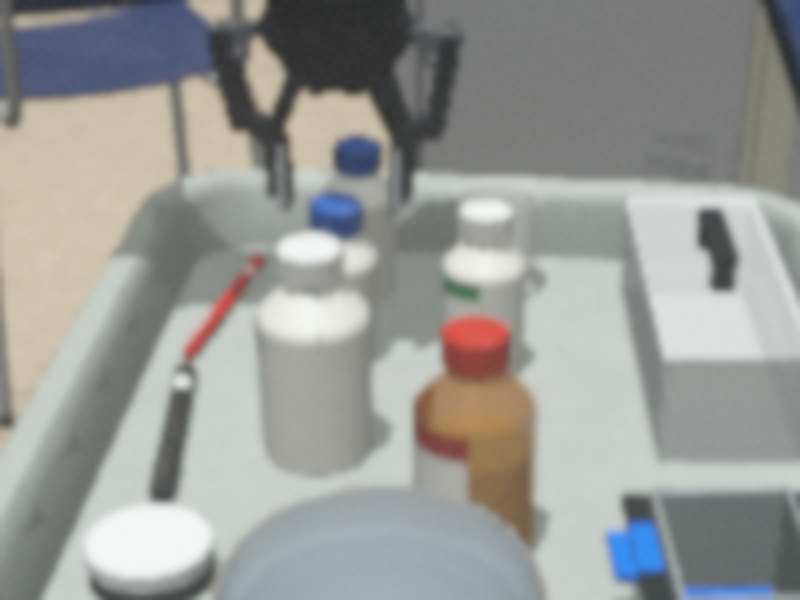

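The fingers straddle the cap, with the tips level with the cap top (row 200). Lowering 10 mm and closing.

>>> {"method": "arm_command", "body": {"rows": [0.0,-0.001,0.01,0,0,0,-0.3,0,-0.001,0.01,0,0,0,0.5,0,-0.001,0.01,0,0,0,0.5,0,-0.001,0.01,0,0,0,0.5,0,-0.001,0.01,0,0,0,0.5], "grip_force": 40}}

```text
time_s: 3.32
tool_pos: [424.1, 133.1, 107.1]
tool_rot: [0.0, 0.707, 0.707, 0.0]
force: [-2.3, 0.2, 6.1]
opening: 30.2
```

>>> {"method": "arm_command", "body": {"rows": [0.0,0,0,0,0,0,0.5,0,0,0,0,0,0,0.5,0,0,0,0,0,0,0.5]}}

```text
time_s: 3.57
tool_pos: [424.1, 133.1, 107.1]
tool_rot: [0.0, 0.707, 0.707, 0.0]
force: [-2.4, 0.5, 6.5]
opening: 30.7
```

Gripped at 30.7 mm, which matches the cap. Lifting and carrying to the near blue pocket (632,-124).

>>> {"method": "arm_command", "body": {"rows": [0.0,0,-0.02,0,0,0,0.5,0,0,-0.055,0,0,0,0.5,0,0,-0.09,0,0,0,0.5,0,0,-0.125,0,0,0,0.5,0,0,-0.15,0,0,0,0.5]}}

```text
time_s: 3.98
tool_pos: [424.7, 133.2, 259.6]
tool_rot: [0.001, 0.707, 0.707, 0.002]
force: [0.5, -0.0, -0.9]
opening: 29.5
```

>>> {"method": "arm_command", "body": {"rows": [-0.018,0.014,0,0,0,0,0.5,-0.042,0.034,0,0,0,0,0.5,-0.067,0.054,0,0,0,0,0.5,-0.092,0.074,0,0,0,0,0.5,-0.117,0.094,0,0,0,0,0.5]}}

```text
time_s: 4.4
tool_pos: [518.8, 14.6, 256.7]
tool_rot: [0.0, 0.707, 0.707, 0.0]
force: [0.4, 0.7, -1.2]
opening: 30.0
```

>>> {"method": "arm_command", "body": {"rows": [-0.025,0.02,0,0,0,0,0.5,-0.05,0.04,0,0,0,0,0.5,-0.075,0.06,0,0,0,0,0.5,-0.1,0.081,0,0,0,0,0.5,-0.12,0.097,0,0,0,0,0.5]}}

```text
time_s: 4.82
tool_pos: [616.2, -106.6, 256.3]
tool_rot: [0.001, 0.708, 0.707, -0.0]
force: [1.0, -0.5, -1.2]
opening: 29.7
```

>>> {"method": "arm_command", "body": {"rows": [-0.015,0.012,0.01,0,0,0,0.5,-0.02,0.017,0.03,0,0,0,0.5,-0.02,0.017,0.05,0,0,0,0.5,-0.02,0.017,0.06,0,0,0,0.5,-0.02,0.017,0.06,0,0,0,0.5]}}

```text
time_s: 5.23
tool_pos: [630.2, -123.6, 193.3]
tool_rot: [-0.002, 0.707, 0.707, -0.002]
force: [0.5, -0.1, -0.8]
opening: 30.1
```

Run:
```python
from h import *
im,C,K=shot('side','s2'); s=env.get_state(); print(s['time_s'],s['tool_pos'],s['tool_rot'],s['opening'],s['force'])
g=im[70:290,200:400]; a=cv2.resize(g,None,fx=2.7,fy=2.7,interpolation=cv2.INTER_CUBIC)
im,C,K=shot('wrist','w5'); cv2.imwrite('pics/s2z.png',a)
```

```text
5.2833 [ 631.16953152 -123.56024933  195.19327445] [-0.0011598   0.70697582  0.70723638 -0.00073596] 29.784382718123506 [-0.3182063  -0.3897151  -0.06770329]
```

View pics/s2z.png

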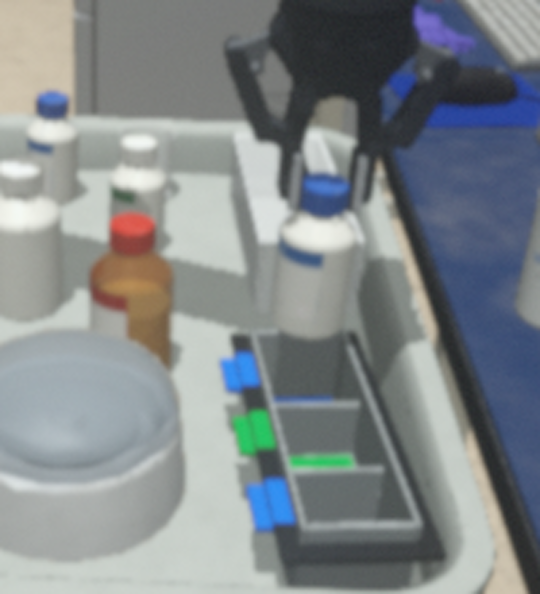

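View pics/w5.png

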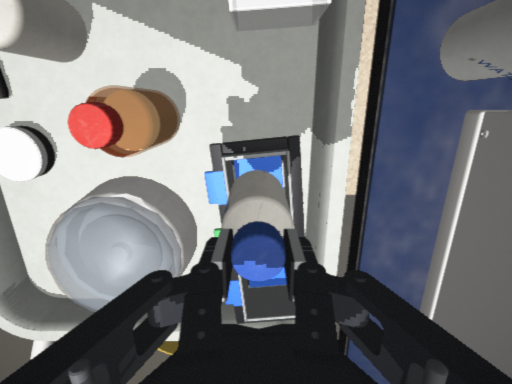

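Run:
```python
from h import *
im,C,K=load('w5')
for p in [(223,157),(289,153),(299,320),(243,320)]: print(ray(C,K,*p,60).round(1))
for p in [(210,146),(299,137)]: print('ledge',ray(C,K,*p,50).round(1))
```

```text
[597.6 -93.5  60. ]
[661.  -89.6  60. ]
[ 680.2 -289.8   60. ]
[ 613.5 -289.9   60. ]
ledge [583.8 -84.5  50. ]
ledge [671.4 -75.7  50. ]
```

The carrier centre re-measures at (638,-190.5), consistent with before. Lowering into the pocket.

>>> {"method": "arm_command", "body": {"rows": [-0.001,0,0.025,0,0,0,0.5,-0.001,0,0.05,0,0,0,0.5,-0.001,0,0.068,0,0,0,0.5,-0.001,0,0.076,0,0,0,0.5,-0.001,0,0.08,0,0,0,0.5]}}

```text
time_s: 5.75
tool_pos: [632.1, -124.7, 116.3]
tool_rot: [-0.0, 0.707, 0.707, 0.0]
force: [-0.5, -0.1, -0.7]
opening: 29.7
```

>>> {"method": "arm_command", "body": {"rows": [0,0,0.001,0,0,0,0.5,0,0,0.002,0,0,0,0.5,0,0,0.003,0,0,0,0.5,0,0,0.003,0,0,0,0.5]}}

```text
time_s: 6.08
tool_pos: [632.7, -125.1, 114.4]
tool_rot: [0.001, 0.707, 0.707, 0.001]
force: [-0.1, -0.1, -1.5]
opening: 29.9
```

>>> {"method": "arm_command", "body": {"rows": [0,0,0.001,0,0,0,0.5,0,0,0.001,0,0,0,0.5]}}

```text
time_s: 6.25
tool_pos: [632.9, -125.0, 113.8]
tool_rot: [0.001, 0.707, 0.707, 0.001]
force: [-0.8, 0.1, 4.4]
opening: 29.7
```

>>> {"method": "arm_command", "body": {"rows": [0,0,0.001,0,0,0,0.5,0,0,0.001,0,0,0,0.5]}}

```text
time_s: 6.42
tool_pos: [633.1, -125.0, 113.7]
tool_rot: [0.001, 0.707, 0.707, 0.001]
force: [-2.1, 1.0, 10.3]
opening: 29.9
```

Contact felt (10 N up). Releasing and rising.

>>> {"method": "arm_command", "body": {"rows": [0,0,-0.001,0,0,0,-0.2,0,0,-0.001,0,0,0,-0.2,0,0,-0.001,0,0,0,-0.2,0,0,-0.001,0,0,0,-0.2]}}

```text
time_s: 6.75
tool_pos: [631.9, -125.1, 112.1]
tool_rot: [-0.0, 0.707, 0.707, -0.0]
force: [-0.3, -0.1, -0.3]
opening: 51.2
```

>>> {"method": "arm_command", "body": {"rows": [0,0,-0.025,0,0,0,-0.3,0,0,-0.065,0,0,0,-0.3,0,0,-0.105,0,0,0,-0.3,0.025,-0.015,-0.124,0,0,0,-0.3,0.055,-0.035,-0.124,0,0,0,-0.3]}}

```text
time_s: 7.17
tool_pos: [600.4, -72.7, 241.7]
tool_rot: [0.005, 0.709, 0.705, 0.003]
force: [0.0, 0.7, -0.0]
opening: 55.3
```

Run:
```python
from h import *
im,C,K=shot('side','s3'); s=env.get_state(); print(s['time_s'],s['tool_pos'],s['opening'],s['force'])
cv2.imwrite('pics/s3z.png',cv2.resize(im[70:290,170:400],None,fx=2.7,fy=2.7,interpolation=cv2.INTER_CUBIC))
```

```text
7.2167 [594.68609649 -62.69729592 238.7625534 ] 55.55092481019185 [-4.39635529  5.75805921 -1.94282876]
```

View pics/s3z.png

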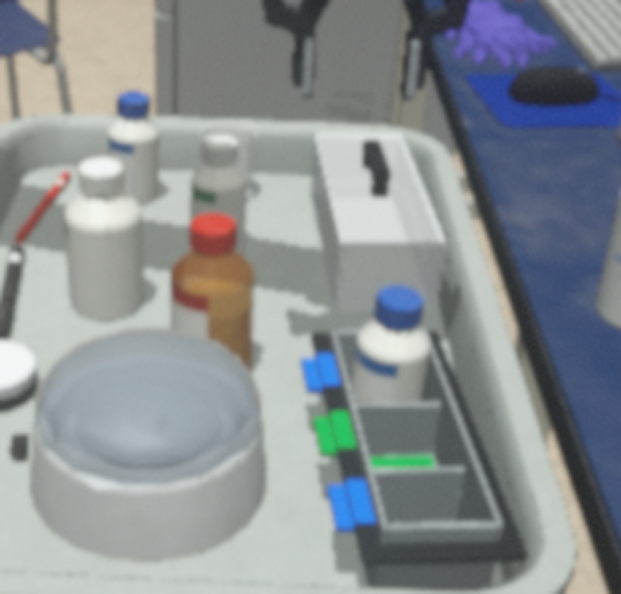

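Bottle 1 is seated upright in the near blue pocket. Next is the tuning bottle.

>>> {"method": "arm_command", "body": {"rows": [0.025,-0.011,0,0,0,0,-0.3,0.061,-0.027,0,0,0,0,-0.3,0.097,-0.043,0,0,0,0,-0.3,0.133,-0.059,0,0,0,0,-0.3,0.169,-0.075,0,0,0,0,-0.3]}}

```text
time_s: 7.63
tool_pos: [520.8, 100.3, 235.9]
tool_rot: [-0.0, 0.707, 0.707, -0.0]
force: [0.6, 0.1, 0.0]
opening: 55.6
```

>>> {"method": "arm_command", "body": {"rows": [0.02,-0.009,0,0,0,0,-0.3,0.03,-0.013,0.01,0,0,0,-0.3,0.03,-0.013,0.02,0,0,0,-0.3,0.03,-0.013,0.02,0,0,0,-0.3]}}

```text
time_s: 7.97
tool_pos: [508.0, 127.6, 213.6]
tool_rot: [-0.001, 0.707, 0.707, -0.002]
force: [-0.6, -0.6, -0.5]
opening: 55.4
```

Run:
```python
from h import *
im,C,K=shot('wrist','w6'); s=env.get_state(); print(s['time_s'],s['tool_pos'],s['tool_rot'])
hsv=cv2.cvtColor(im,cv2.COLOR_BGR2HSV).astype(int); h,sa,v=[hsv[...,i] for i in range(3)]
m=(v>238)&(sa<15); m[:, :200]=0; m[:, 320:]=0
n,l,st,c=cv2.connectedComponentsWithStats(m.astype(np.uint8))
for i in range(1,n):
    if st[i][4]>80: print(st[i],c[i],ray(C,K,*c[i],101).round(1))
m=(h>100)&(h<130)&(sa>130)&(v>60)
n,l,st,c=cv2.connectedComponentsWithStats(m.astype(np.uint8))
for i in range(1,n):
    if st[i][4]>80: print(st[i],c[i],ray(C,K,*c[i],101).round(1))
```

```text
8.0167 [508.71759191 126.8043447  214.36421773] [-3.74376375e-04  7.07862367e-01  7.06347853e-01 -1.85447629e-03]
[ 139   58   37   39 1094] [157.09323583  77.16270567] [427.1 226.5 101. ]
[462 201  20  17 161] [470.03726708 208.80745342] [705.4 113.  101. ]
[466 213  27  21 147] [480.89115646 223.27210884] [719.4  98.2 101. ]
[456 295  13  16  95] [462.30526316 301.67368421] [723.5   7.4 101. ]
```

View pics/w6.png

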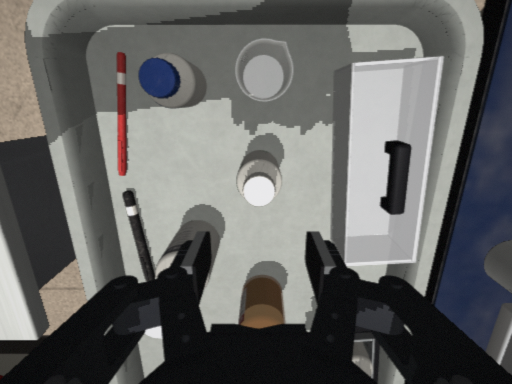

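Run:
```python
from h import *
im,C,K=load('w6')
m=(im.min(2)>225); m[:150]=0; m[215:]=0; m[:,235:285]&=True; m[:,:235]=0; m[:,285:]=0
n,l,st,c=cv2.connectedComponentsWithStats(m.astype(np.uint8))
for i in range(1,n):
    if st[i][4]>80: print(st[i],c[i],ray(C,K,*c[i],101).round(1))
print(ray(C,K,259,190,101))
```

```text
[244 177  30  29 669] [258.73542601 190.99252616] [508.7 130.4 101. ]
[508.91977536 131.30708789 101.        ]
```

The cap at (259,191) measures (508.8,130.5), so a 1.5 mm correction and then descend and grip.

>>> {"method": "arm_command", "body": {"rows": [0.0015,0,0.035,0,0,0,-0.3,0.0015,0,0.07,0,0,0,-0.3,0.0015,0,0.095,0,0,0,-0.3,0.0015,0,0.107,0,0,0,-0.3,0.0015,0,0.11,0,0,0,-0.3]}}

```text
time_s: 8.43
tool_pos: [508.2, 127.4, 103.3]
tool_rot: [-0.001, 0.708, 0.706, -0.003]
force: [-0.1, -0.1, 0.5]
opening: 55.3
```

>>> {"method": "arm_command", "body": {"rows": [0,0,0,0,0,0,-0.3,0,0,0,0,0,0,0.5,0,0,0,0,0,0,0.5,0,0,0,0,0,0,0.5,0,0,0,0,0,0,0.5]}}

```text
time_s: 8.85
tool_pos: [509.9, 130.4, 107.6]
tool_rot: [0.001, 0.707, 0.707, 0.001]
force: [0.1, -1.5, 5.0]
opening: 30.2
```

>>> {"method": "arm_command", "body": {"rows": [0,0,0,0,0,0,0.5,0,0,0,0,0,0,0.5]}}

```text
time_s: 9.02
tool_pos: [509.9, 130.5, 107.6]
tool_rot: [0.001, 0.707, 0.707, 0.001]
force: [-0.5, -1.0, 6.9]
opening: 30.0
```

>>> {"method": "arm_command", "body": {"rows": [0.0,0,-0.02,0,0,0,0.5,0,0,-0.055,0,0,0,0.5,0,0,-0.09,0,0,0,0.5,0,0,-0.125,0,0,0,0.5,0,0,-0.15,0,0,0,0.5]}}

```text
time_s: 9.43
tool_pos: [509.6, 130.8, 259.5]
tool_rot: [0.001, 0.707, 0.707, 0.002]
force: [1.2, -0.7, -1.2]
opening: 30.1
```

>>> {"method": "arm_command", "body": {"rows": [-0.02,0.008,0,0,0,0,0.5,-0.05,0.02,0,0,0,0,0.5,-0.082,0.033,0,0,0,0,0.5,-0.114,0.046,0,0,0,0,0.5,-0.146,0.059,0,0,0,0,0.5]}}

```text
time_s: 9.85
tool_pos: [568.2, -16.8, 256.6]
tool_rot: [0.0, 0.707, 0.707, 0.0]
force: [0.6, 1.3, -1.0]
opening: 30.2
```

>>> {"method": "arm_command", "body": {"rows": [-0.032,0.013,0,0,0,0,0.5,-0.065,0.026,0,0,0,0,0.5,-0.098,0.039,0,0,0,0,0.5,-0.13,0.052,0,0,0,0,0.5,-0.155,0.062,0,0,0,0,0.5]}}

```text
time_s: 10.27
tool_pos: [630.2, -173.8, 256.2]
tool_rot: [0.001, 0.708, 0.706, -0.0]
force: [0.6, -0.3, -1.0]
opening: 29.9
```

>>> {"method": "arm_command", "body": {"rows": [-0.015,0.006,0.0,0,0,0,0.5,-0.02,0.008,0.01,0,0,0,0.5,-0.02,0.008,0.03,0,0,0,0.5,-0.02,0.008,0.04,0,0,0,0.5,-0.02,0.008,0.04,0,0,0,0.5]}}

```text
time_s: 10.68
tool_pos: [635.9, -188.5, 212.5]
tool_rot: [-0.003, 0.707, 0.708, -0.001]
force: [-0.8, 0.5, -1.0]
opening: 30.1
```

Run:
```python
from h import *
im,C,K=shot('side','s4'); s=env.get_state(); print(s['time_s'],s['tool_pos'],s['opening'],s['force'])
cv2.imwrite('pics/s4z.png',cv2.resize(im[70:290,170:400],None,fx=2.7,fy=2.7,interpolation=cv2.INTER_CUBIC))
```

```text
10.7333 [ 636.85636255 -188.70519772  214.31353964] 29.89965987025868 [ 0.17022154  0.6527082  -0.26653857]
```

View pics/s4z.png

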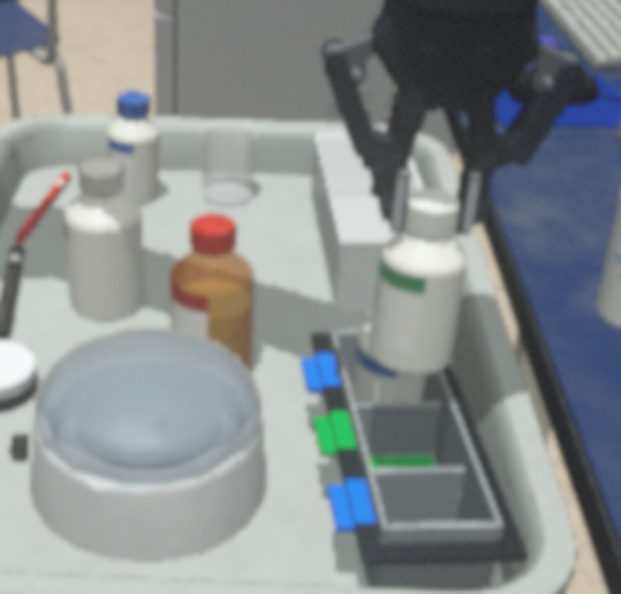

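>>> {"method": "arm_command", "body": {"rows": [0,0,0.03,0,0,0,0.5,0,0,0.06,0,0,0,0.5,0,0,0.085,0,0,0,0.5,0,0,0.098,0,0,0,0.5,0,0,0.101,0,0,0,0.5]}}

```text
time_s: 11.15
tool_pos: [637.2, -189.4, 113.8]
tool_rot: [-0.001, 0.707, 0.707, -0.001]
force: [-0.6, 0.4, -1.2]
opening: 30.1
```

>>> {"method": "arm_command", "body": {"rows": [0,0,0.001,0,0,0,0.5,0,0,0.002,0,0,0,0.5,0,0,0.003,0,0,0,0.5]}}

```text
time_s: 11.4
tool_pos: [639.2, -190.7, 114.2]
tool_rot: [0.001, 0.707, 0.707, 0.001]
force: [0.5, 0.4, -0.6]
opening: 29.9
```

>>> {"method": "arm_command", "body": {"rows": [0,0,0.001,0,0,0,0.5,0,0,0.001,0,0,0,0.5]}}

```text
time_s: 11.57
tool_pos: [639.2, -190.9, 113.6]
tool_rot: [0.001, 0.707, 0.707, 0.001]
force: [-1.1, -0.2, 3.9]
opening: 29.8
```

Contact. Release and rise, then go to the last blue bottle at (426.5,226.5).

>>> {"method": "arm_command", "body": {"rows": [0,0,0,0,0,0,-0.2,0,0,0,0,0,0,-0.2,0,0,0,0,0,0,-0.2,0,0,0,0,0,0,-0.2]}}

```text
time_s: 11.9
tool_pos: [638.0, -190.5, 111.4]
tool_rot: [0.0, 0.707, 0.707, 0.0]
force: [-0.2, 0.8, 0.4]
opening: 51.3
```

>>> {"method": "arm_command", "body": {"rows": [0,0,-0.025,0,0,0,-0.3,0,0,-0.065,0,0,0,-0.3,0,0,-0.105,0,0,0,-0.3,0.025,-0.013,-0.124,0,0,0,-0.3,0.057,-0.029,-0.124,0,0,0,-0.3]}}

```text
time_s: 12.32
tool_pos: [611.9, -137.0, 241.1]
tool_rot: [0.005, 0.709, 0.705, 0.003]
force: [1.1, 1.0, 0.0]
opening: 55.5
```

Run:
```python
from h import *
im,C,K=shot('side','s5'); s=env.get_state(); print(s['time_s'],s['tool_pos'],s['opening'],s['force'])
cv2.imwrite('pics/s5z.png',cv2.resize(im[70:290,170:400],None,fx=2.7,fy=2.7,interpolation=cv2.INTER_CUBIC))
```

```text
12.3667 [ 607.73224437 -126.01586222  238.13817549] 55.56353994691291 [-4.37527447  6.68214215 -1.86666101]
```

View pics/s5z.png

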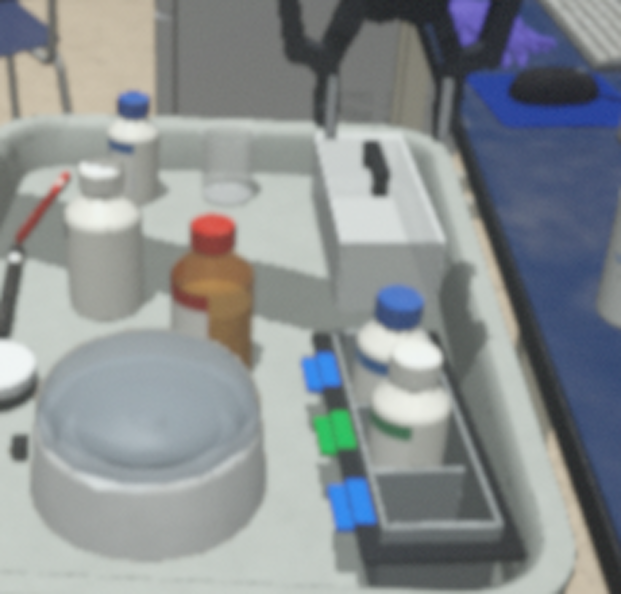

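Two bottles are seated. Moving to the last one.

>>> {"method": "arm_command", "body": {"rows": [0.025,-0.0125,0,0,0,0,-0.3,0.057,-0.029,0,0,0,0,-0.3,0.09,-0.0455,0,0,0,0,-0.3,0.123,-0.0625,0,0,0,0,-0.3,0.156,-0.079,0,0,0,0,-0.3]}}

```text
time_s: 12.78
tool_pos: [528.8, 23.8, 235.0]
tool_rot: [-0.0, 0.707, 0.707, -0.0]
force: [0.1, 0.2, -0.0]
opening: 55.2
```

>>> {"method": "arm_command", "body": {"rows": [0.034,-0.017,0,0,0,0,-0.3,0.068,-0.034,0,0,0,0,-0.3,0.102,-0.052,0,0,0,0,-0.3,0.136,-0.069,0,0,0,0,-0.3,0.17,-0.0865,0,0,0,0,-0.3]}}

```text
time_s: 13.2
tool_pos: [442.3, 193.8, 235.3]
tool_rot: [0.0, 0.707, 0.707, -0.0]
force: [0.4, 0.4, 0.5]
opening: 55.7
```

>>> {"method": "arm_command", "body": {"rows": [0.02,-0.01,0,0,0,0,-0.3,0.034,-0.017,0.01,0,0,0,-0.3,0.034,-0.017,0.02,0,0,0,-0.3,0.034,-0.017,0.02,0,0,0,-0.3]}}

```text
time_s: 13.53
tool_pos: [425.1, 226.1, 213.3]
tool_rot: [-0.0, 0.706, 0.708, -0.002]
force: [-0.3, -0.3, -0.1]
opening: 56.0
```

Run:
```python
from h import *
im,C,K=shot('wrist','w7'); s=env.get_state(); print(s['time_s'],s['tool_pos'],s['tool_rot'])
hsv=cv2.cvtColor(im,cv2.COLOR_BGR2HSV).astype(int); h,sa,v=[hsv[...,i] for i in range(3)]
m=(h>100)&(h<130)&(sa>130)&(v>60)
n,l,st,c=cv2.connectedComponentsWithStats(m.astype(np.uint8))
for i in range(1,n):
    if st[i][4]>80: print(st[i],c[i],ray(C,K,*c[i],101).round(1))
```

```text
13.5833 [426.08576781 225.37422334 214.07837599] [-1.47581290e-04  7.07181480e-01  7.07030459e-01 -1.50406940e-03]
[244 178  31  30 746] [258.83646113 192.16085791] [426.  227.9 101. ]
```

View pics/w7.png

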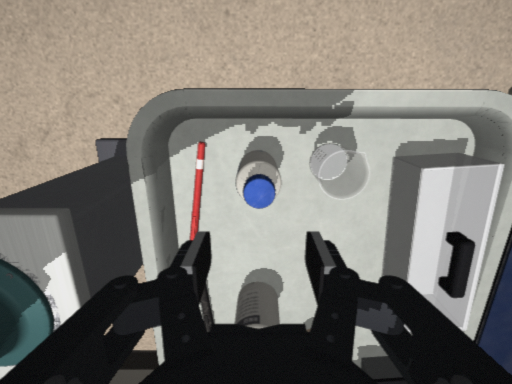

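The cap at (259,192) measures (426,227.9). Descend and grip.

>>> {"method": "arm_command", "body": {"rows": [0.001,0,0.035,0,0,0,-0.3,0.001,0,0.07,0,0,0,-0.3,0.001,0,0.094,0,0,0,-0.3,0.001,0,0.106,0,0,0,-0.3,0.001,0,0.109,0,0,0,-0.3]}}

```text
time_s: 14.0
tool_pos: [426.1, 225.0, 104.0]
tool_rot: [-0.0, 0.708, 0.706, -0.002]
force: [0.2, -0.3, -0.1]
opening: 55.6
```

>>> {"method": "arm_command", "body": {"rows": [0,0,0,0,0,0,-0.3,0,0,0,0,0,0,0.5,0,0,0,0,0,0,0.5,0,0,0,0,0,0,0.5,0,0,0,0,0,0,0.5]}}

```text
time_s: 14.42
tool_pos: [427.3, 227.8, 107.6]
tool_rot: [0.0, 0.707, 0.707, 0.001]
force: [-0.9, -1.1, 6.8]
opening: 30.5
```

>>> {"method": "arm_command", "body": {"rows": [0,0,0,0,0,0,0.5,0,0,0,0,0,0,0.5]}}

```text
time_s: 14.58
tool_pos: [427.3, 227.9, 107.6]
tool_rot: [0.0, 0.707, 0.707, 0.001]
force: [-0.4, -0.3, 6.5]
opening: 30.1
```

>>> {"method": "arm_command", "body": {"rows": [0.0,0,-0.02,0,0,0,0.5,0,0,-0.055,0,0,0,0.5,0,0,-0.09,0,0,0,0.5,0,0,-0.125,0,0,0,0.5,0,0,-0.15,0,0,0,0.5]}}

```text
time_s: 15.0
tool_pos: [427.1, 227.8, 259.7]
tool_rot: [0.001, 0.707, 0.707, 0.002]
force: [0.7, -0.3, -1.5]
opening: 29.6
```

>>> {"method": "arm_command", "body": {"rows": [-0.02,0.009,0,0,0,0,0.5,-0.05,0.0225,0,0,0,0,0.5,-0.082,0.037,0,0,0,0,0.5,-0.116,0.052,0,0,0,0,0.5,-0.15,0.0675,0,0,0,0,0.5]}}

```text
time_s: 15.42
tool_pos: [494.2, 76.1, 256.8]
tool_rot: [0.0, 0.707, 0.707, 0.0]
force: [0.6, 0.5, -0.8]
opening: 29.9
```

>>> {"method": "arm_command", "body": {"rows": [-0.034,0.015,0,0,0,0,0.5,-0.068,0.0305,0,0,0,0,0.5,-0.102,0.046,0,0,0,0,0.5,-0.136,0.061,0,0,0,0,0.5,-0.17,0.0765,0,0,0,0,0.5]}}

```text
time_s: 15.83
tool_pos: [570.7, -94.3, 256.6]
tool_rot: [0.0, 0.707, 0.707, 0.0]
force: [0.3, 1.1, -2.1]
opening: 29.8
```

>>> {"method": "arm_command", "body": {"rows": [-0.034,0.015,0,0,0,0,0.5,-0.068,0.0305,0,0,0,0,0.5,-0.1,0.045,0,0,0,0,0.5,-0.13,0.0585,0,0,0,0,0.5,-0.15,0.0675,0,0,0,0,0.5]}}

```text
time_s: 16.25
tool_pos: [638.1, -246.6, 256.2]
tool_rot: [0.001, 0.708, 0.706, -0.001]
force: [-0.7, -0.6, -2.0]
opening: 30.0
```

>>> {"method": "arm_command", "body": {"rows": [-0.01,0.004,0,0,0,0,0.5,-0.0135,0.006,0.01,0,0,0,0.5,-0.0135,0.006,0.03,0,0,0,0.5,-0.0135,0.006,0.04,0,0,0,0.5,-0.0135,0.006,0.04,0,0,0,0.5]}}

```text
time_s: 16.67
tool_pos: [642.1, -253.2, 212.6]
tool_rot: [-0.003, 0.706, 0.708, -0.001]
force: [-0.6, 0.7, -1.9]
opening: 29.9
```

Run:
```python
from h import *
im,C,K=shot('side','s6'); s=env.get_state(); print(s['time_s'],s['tool_pos'],s['opening'],s['force'])
cv2.imwrite('pics/s6z.png',cv2.resize(im[70:290,170:400],None,fx=2.7,fy=2.7,interpolation=cv2.INTER_CUBIC))
```

```text
16.7167 [ 643.01202976 -253.7745092   214.3942373 ] 29.78178741964076 [ 0.80369087  0.81925646 -0.27767341]
```

View pics/s6z.png

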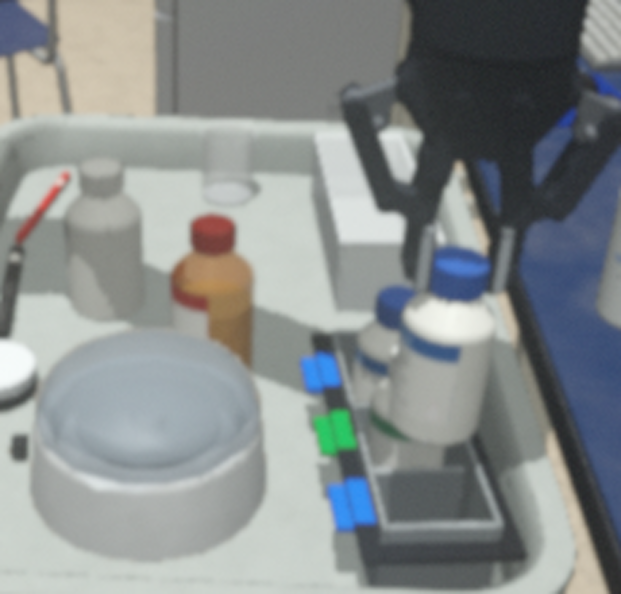

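>>> {"method": "arm_command", "body": {"rows": [0,0,0.03,0,0,0,0.5,0,0,0.06,0,0,0,0.5,0,0,0.085,0,0,0,0.5,0,0,0.098,0,0,0,0.5,0,0,0.101,0,0,0,0.5]}}

```text
time_s: 17.13
tool_pos: [643.4, -255.0, 114.1]
tool_rot: [-0.001, 0.707, 0.707, -0.001]
force: [-0.7, -0.4, -0.2]
opening: 29.4
```

>>> {"method": "arm_command", "body": {"rows": [0,0,0.001,0,0,0,0.5,0,0,0.002,0,0,0,0.5,0,0,0.003,0,0,0,0.5]}}

```text
time_s: 17.38
tool_pos: [645.1, -256.3, 114.2]
tool_rot: [0.001, 0.707, 0.707, 0.001]
force: [-0.3, -0.4, 0.9]
opening: 29.6
```

>>> {"method": "arm_command", "body": {"rows": [0,0,0.001,0,0,0,0.5,0,0,0.001,0,0,0,0.5]}}

```text
time_s: 17.55
tool_pos: [645.3, -256.7, 114.1]
tool_rot: [0.002, 0.707, 0.707, 0.001]
force: [-0.5, -0.2, 6.0]
opening: 29.6
```

>>> {"method": "arm_command", "body": {"rows": [0,0,0,0,0,0,-0.2,0,0,0,0,0,0,-0.2,0,0,0,0,0,0,-0.2,0,0,0,0,0,0,-0.2]}}

```text
time_s: 17.88
tool_pos: [644.0, -256.0, 111.4]
tool_rot: [0.0, 0.707, 0.707, 0.0]
force: [-0.5, 0.1, -0.2]
opening: 51.0
```

>>> {"method": "arm_command", "body": {"rows": [0,0,-0.025,0,0,0,-0.3,0,0,-0.065,0,0,0,-0.3,0,0,-0.105,0,0,0,-0.3,0.02,0,-0.13,0,0,0,-0.3,0.045,0,-0.15,0,0,0,-0.3]}}

```text
time_s: 18.3
tool_pos: [644.2, -214.0, 264.7]
tool_rot: [0.002, 0.709, 0.705, 0.0]
force: [1.3, -0.1, -0.9]
opening: 55.6
```

>>> {"method": "arm_command", "body": {"rows": [0.035,0,-0.01,0,0,0,-0.3,0.07,0,-0.02,0,0,0,-0.3,0.105,0,-0.03,0,0,0,-0.3,0.131,0,-0.038,0,0,0,-0.3,0.131,0,-0.038,0,0,0,-0.3]}}

```text
time_s: 18.72
tool_pos: [645.2, -71.4, 301.4]
tool_rot: [-0.0, 0.704, 0.711, 0.003]
force: [1.0, 1.3, -0.2]
opening: 55.6
```

>>> {"method": "arm_command", "body": {"rows": [0,0,0,0,0,0,-0.3,0,0,0,0,0,0,-0.3,0,0,0,0,0,0,-0.3]}}

```text
time_s: 18.97
tool_pos: [643.6, -81.9, 298.7]
tool_rot: [-0.0, 0.708, 0.706, -0.001]
force: [0.2, -0.5, 0.0]
opening: 55.5
```

Run:
```python
from h import *
im,C,K=shot('wrist','w8'); s=env.get_state(); print(s['time_s'],s['tool_pos'],s['tool_rot'])
cv2.imwrite('pics/w8z.png',cv2.resize(im[140:320,190:330],None,fx=3.3,fy=3.3,interpolation=cv2.INTER_CUBIC))
cv2.imwrite('pics/w8t.png',cv2.resize(im[0:130,190:330],None,fx=4,fy=4,interpolation=cv2.INTER_CUBIC))
```

```text
19.0167 [643.63697022 -81.9914225  298.71895842] [-6.05324231e-05  7.08079844e-01  7.06132091e-01 -6.32621480e-04]
```

View pics/w8z.png

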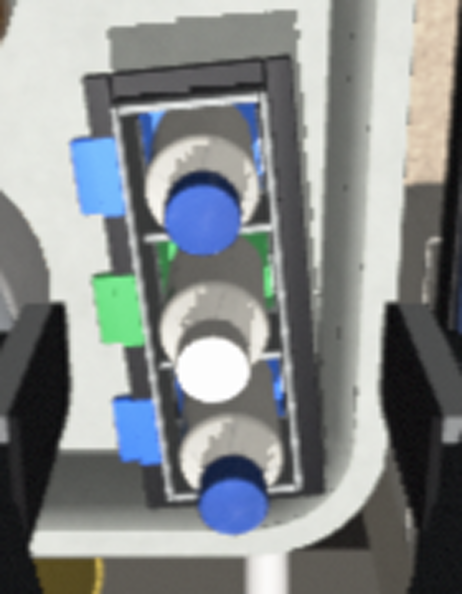

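View pics/w8t.png

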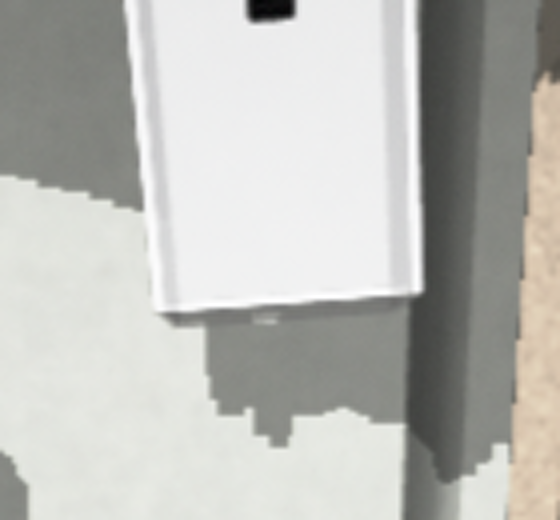

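All three bottles stand upright in their pockets, and the cover's near edge is at the top. Measuring the carrier's rim and ledge corners.

Run:
```python
from h import *
im,C,K=load('w8')
for z,pp in [(60,[(113,104),(263,94),(300,487),(168,497)]),(50,[(83,75),(290,57),(323,490),(152,505)])]:
    q=np.array([ray(C,K,190+(u+.5)/3.3-.5,140+(v+.5)/3.3-.5,z) for u,v in pp])[:,:2]
    n=(q[0]+q[1])/2; s=(q[2]+q[3])/2; d=n-s
    e=(q[1]+q[2])/2-(q[0]+q[3])/2
    print(z,q.round(1).tolist(),'c',q.mean(0).round(1),'L',np.hypot(*d).round(1),'yaw',np.degrees(np.arctan2(-d[0],d[1])).round(2),'W',np.hypot(*e).round(1),'yawW',np.degrees(np.arctan2(e[1],e[0])).round(2))
# fit lines for left and right outer ledge edges? tabs
hsv=cv2.cvtColor(im,cv2.COLOR_BGR2HSV).astype(int); h,sa,v=[hsv[...,i] for i in range(3)]
m=(((h>95)&(h<130))|((h>45)&(h<80)))&(sa>120)&(v>80); m[:,:208]=0;m[:,240:]=0
n,l,st,c=cv2.connectedComponentsWithStats(m.astype(np.uint8))
for i in range(1,n):
    if st[i][4]>80: print(st[i],ray(C,K,*c[i],52).round(1))
```

```text
60 [[596.9, -92.0], [659.6, -87.9], [679.7, -283.7], [615.4, -289.4]] c [ 637.9 -188.3] L 197.6 yaw 5.61 W 63.7 yawW 4.42
50 [[583.4, -81.8], [671.3, -74.3], [692.3, -293.5], [606.5, -302.3]] c [ 638.4 -188. ] L 220.9 yaw 5.73 W 87.2 yawW 5.38
[212 182  16  24 294] [ 587.8 -126.7   52. ]
[219 223  14  22 218] [ 594.1 -191.6   52. ]
[225 260  14  21 237] [ 600.6 -257.3   52. ]
```

>>> {"method": "arm_command", "body": {"rows": [0.025,0,-0.005,0,0,0,-0.3,0.06,0,-0.01,0,0,0,-0.3,0.098,0,-0.02,0,0,0,-0.3,0.136,0,-0.03,0,0,0,-0.3,0.174,0,-0.036,0,0,0,-0.3]}}

```text
time_s: 19.43
tool_pos: [644.3, 93.9, 336.0]
tool_rot: [0.0, 0.708, 0.706, 0.0]
force: [0.5, -0.7, -0.4]
opening: 55.6
```

>>> {"method": "arm_command", "body": {"rows": [0.025,-0.003,0,0,0,0,-0.3,0.036,-0.003,0,0,0,0.5,-0.3,0.036,-0.003,0,0,0,0,-0.3,0.036,-0.003,0,0,0,0,-0.3,0.036,-0.003,0,0,0,0,-0.3]}}

```text
time_s: 19.85
tool_pos: [641.3, 128.4, 334.8]
tool_rot: [0.0, 0.708, 0.706, -0.001]
force: [-0.4, 0.9, -0.2]
opening: 55.6
```

>>> {"method": "arm_command", "body": {"rows": [0,0,0,0,0,0,-0.3,0,0,0,0,0,0,-0.3,0,0,0,0,0,0,-0.3]}}

```text
time_s: 20.1
tool_pos: [641.2, 129.0, 335.2]
tool_rot: [0.0, 0.708, 0.706, -0.0]
force: [-0.5, 0.0, 1.1]
opening: 55.6
```

Run:
```python
from h import *
im,C,K=shot('wrist','w9'); s=env.get_state(); print(s['time_s'],s['tool_pos'],s['tool_rot'])
cv2.imwrite('pics/w9z.png',cv2.resize(im[70:270,190:330],None,fx=3,fy=3,interpolation=cv2.INTER_CUBIC))
v=im.max(2); m=(v<70); m[:110]=0;m[235:]=0;m[:,:235]=0;m[:,285:]=0
n,l,st,c=cv2.connectedComponentsWithStats(m.astype(np.uint8)); 
for i in range(1,n):
    if st[i][4]>100:
        pts=np.argwhere(l==i)[:,::-1].astype(np.float32); rr=cv2.minAreaRect(pts); print(st[i],rr,ray(C,K,*rr[0],90).round(1),[ray(C,K,*b,90).round(1)[:2].tolist() for b in cv2.boxPoints(rr)])
```

```text
20.15 [641.11477843 129.20674146 335.24564674] [ 3.94606090e-05  7.07624006e-01  7.06589173e-01 -7.54135124e-05]
[252 131  12  49 234] ((257.6802062988281, 155.0228271484375), (48.59048843383789, 9.6183500289917), 85.91438293457031) [641.4 140.1  90. ] [[632.7, 172.5], [645.6, 173.4], [650.6, 105.9], [637.0, 104.9]]
```

View pics/w9z.png

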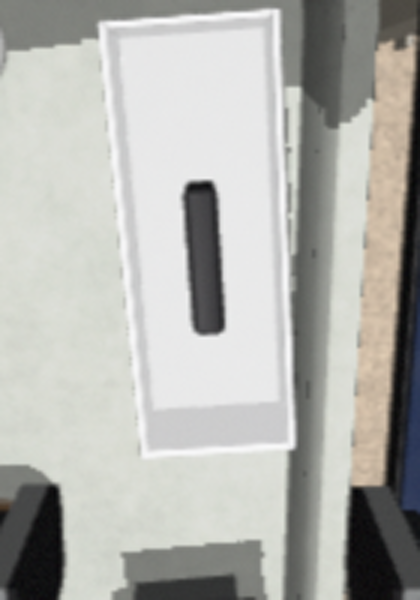

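Run:
```python
from h import *
im,C,K=load('w9')
for z,pp in [(66,[(101,23),(278,11),(294,447),(145,456)]),(92,[(183,184),(217,182),(225,331),(190,334)])]:
    q=np.array([ray(C,K,190+(u+.5)/3-.5,70+(v+.5)/3-.5,z) for u,v in pp])[:,:2]
    n=(q[0]+q[1])/2; s=(q[2]+q[3])/2; d=n-s
    e=(q[1]+q[2])/2-(q[0]+q[3])/2
    print(z,q.round(1).tolist(),'c',q.mean(0).round(1),'L',np.hypot(*d).round(1),'yaw',np.degrees(np.arctan2(-d[0],d[1])).round(2),'W',np.hypot(*e).round(1),'yawW',np.degrees(np.arctan2(e[1],e[0])).round(2))
```

```text
66 [[595.4, 241.3], [674.7, 246.1], [688.8, 33.5], [609.8, 28.5]] c [642.2 137.3] L 213.2 yaw 3.83 W 79.3 yawW 3.55
92 [[632.1, 172.9], [647.2, 173.7], [651.2, 104.9], [634.7, 103.5]] c [641.3 138.7] L 69.2 yaw 2.71 W 15.8 yawW 4.11
```

The cover is at about (641.8,138.5), yaw about 3.7°. Moving over the handle with the matching yaw.

>>> {"method": "arm_command", "body": {"rows": [0.0085,0.001,0.03,0,0,-0.74,-0.3,0.0085,0.001,0.07,0,0,-0.74,-0.3,0.0085,0.001,0.11,0,0,-0.74,-0.3,0.0085,0.001,0.15,0,0,-0.74,-0.3,0.0085,0.001,0.18,0,0,-0.74,-0.3]}}

```text
time_s: 20.57
tool_pos: [640.7, 137.8, 152.1]
tool_rot: [-0.001, 0.684, 0.729, -0.001]
force: [0.7, -0.0, -0.5]
opening: 55.4
```

>>> {"method": "arm_command", "body": {"rows": [0,0,0.02,0,0,0,-0.4,0,0,0.03,0,0,0,-0.4,0,0,0.03,0,0,0,-0.4,0,0,0.03,0,0,0,-0.4,0,0,0.03,0,0,0,-0.4]}}

```text
time_s: 20.98
tool_pos: [643.3, 138.7, 127.3]
tool_rot: [0.001, 0.684, 0.729, 0.001]
force: [0.6, 0.1, 0.2]
opening: 60.0
```

Run:
```python
from h import *
im,C,K=shot('wrist','w10'); s=env.get_state(); print(s['time_s'],s['tool_pos'],s['tool_rot'],s['opening'])
M,_=T(); print(np.degrees(np.arctan2(-M[0,0],M[1,0])))
```

```text
21.0333 [643.38056743 138.7746236  127.50742046] [0.00100276 0.68397851 0.72949975 0.00158098] 59.62506818916191
3.6892339844501594
```

View pics/w10.png

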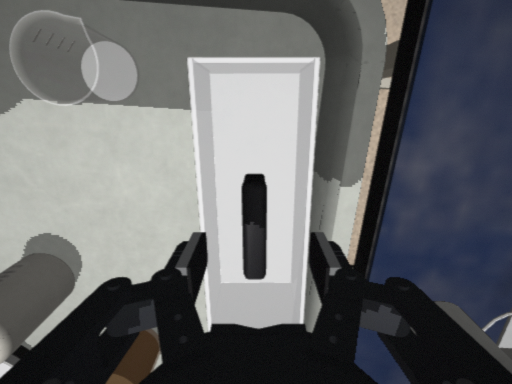

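Run:
```python
from h import *
im,C,K=load('w10')
a,b=ray(C,K,255,174,92),ray(C,K,255,279,92); print(a,b,(a+b)/2, ray(C,K,255,279,78))
q=[ray(C,K,u,v,66) for u,v in [(189,59),(319,58)]]; print(q)
```

```text
[639.51007549 177.84128818  92.        ] [643.99692733 104.31251728  92.        ] [641.75350141 141.07690273  92.        ] [644.5459288   93.92138073  78.        ]
[array([595.15004083, 240.80127039,  66.        ]), array([674.32758837, 246.49213351,  66.        ])]
```

>>> {"method": "arm_command", "body": {"rows": [0,-0.001,0.015,0,0,0,-0.4,0,-0.001,0.025,0,0,0,-0.4,0,-0.001,0.03,0,0,0,-0.4,0,-0.001,0.03,0,0,0,-0.4,0,-0.001,0.03,0,0,0,-0.4]}}

```text
time_s: 21.45
tool_pos: [641.1, 138.4, 95.4]
tool_rot: [0.0, 0.684, 0.73, -0.0]
force: [0.0, 0.8, 0.1]
opening: 59.9
```

>>> {"method": "arm_command", "body": {"rows": [0,0,0,0,0,0,0.9,0,0,0,0,0,0,0.9,0,0,0,0,0,0,0.9,0,0,0,0,0,0,0.9,0,0,0,0,0,0,0.9], "grip_force": 60}}

```text
time_s: 21.87
tool_pos: [641.2, 138.5, 95.9]
tool_rot: [0.0, 0.684, 0.73, 0.0]
force: [-1.5, 0.4, 3.7]
opening: 15.0
```

>>> {"method": "arm_command", "body": {"rows": [0,0,0,0,0,0,0.9,0,0,0,0,0,0,0.9,0,0,0,0,0,0,0.9]}}

```text
time_s: 22.12
tool_pos: [641.2, 138.5, 95.9]
tool_rot: [0.0, 0.684, 0.73, 0.0]
force: [-3.0, -0.3, 5.7]
opening: 14.9
```

Run:
```python
from h import *
im,C,K=shot('side','s7'); s=env.get_state(); print(s['time_s'],s['tool_pos'],s['opening'],s['force'])
cv2.imwrite('pics/s7z.png',cv2.resize(im[30:180,230:400],None,fx=3.6,fy=3.6,interpolation=cv2.INTER_CUBIC))
```

```text
22.1667 [641.1659226  138.47480787  95.85244006] 14.633301063394626 [-1.80966825 -0.27200413  6.22590779]
```

View pics/s7z.png

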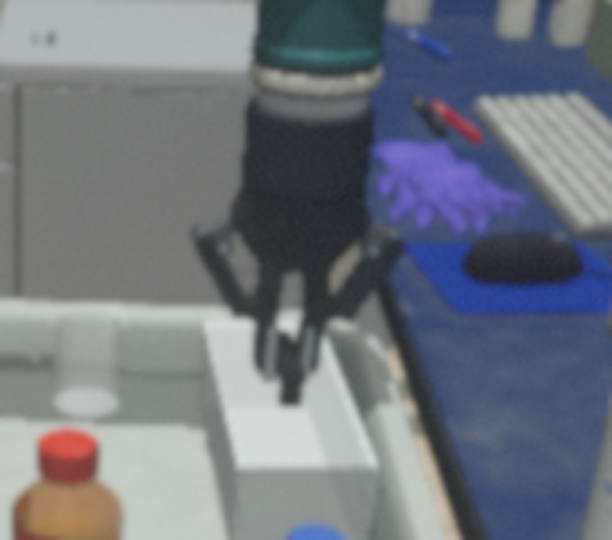

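Handle pinched at 15 mm. Lifting.

>>> {"method": "arm_command", "body": {"rows": [0.0,0,-0.01,0,0,0,0.9,0,0,-0.03,0,0,0,0.9,0,0,-0.055,0,0,0,0.9,0,0,-0.085,0,0,0,0.9,0,0,-0.115,0,0,0,0.9]}}

```text
time_s: 22.58
tool_pos: [640.3, 138.2, 210.8]
tool_rot: [-0.0, 0.684, 0.73, -0.001]
force: [0.2, 0.4, -1.4]
opening: 14.4
```

>>> {"method": "arm_command", "body": {"rows": [0.0,0,-0.025,0,0,0,0.9,0,0,-0.045,0,0,0,0.9,0,0,-0.055,0,0,0,0.9,0,0,-0.055,0,0,0,0.9,0,0,-0.055,0,0,0,0.9]}}

```text
time_s: 23.0
tool_pos: [640.7, 138.3, 264.7]
tool_rot: [-0.0, 0.684, 0.73, -0.0]
force: [-0.5, 0.3, -2.5]
opening: 14.5
```

Run:
```python
from h import *
im,C,K=shot('side','s8'); s=env.get_state(); print(s['time_s'],s['tool_pos'],s['tool_rot'],s['opening'],s['force'],s['torque'])
cv2.imwrite('pics/s8z.png',cv2.resize(im[0:190,200:400],None,fx=3,fy=3,interpolation=cv2.INTER_CUBIC))
shot('wrist','w11')
```

```text
23.05 [640.17448193 138.17432899 263.61249237] [-6.58038637e-04  6.83936361e-01  7.29540522e-01 -1.11729051e-03] 14.814591218695305 [ 0.48089364 -0.32284793 -2.57363961] [-0.01679273 -0.0003861  -0.04143209]
```

View pics/s8z.png

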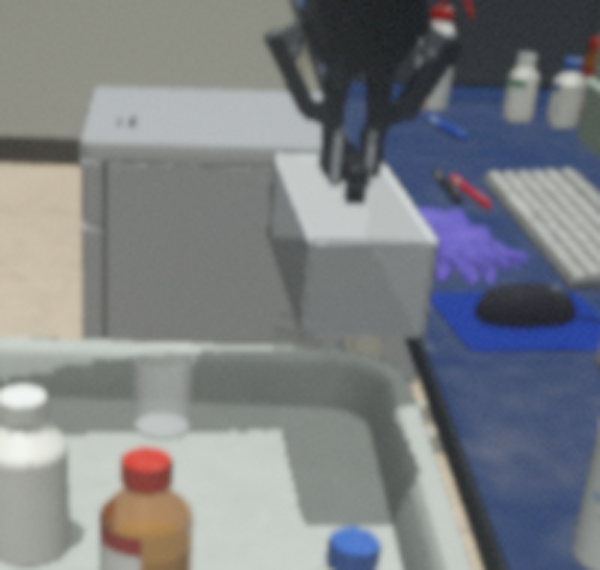

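View pics/w11.png

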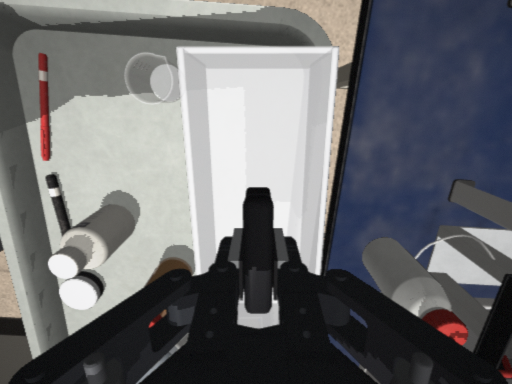

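Run:
```python
from h import *
im,_,K=load('w11'); Mo=np.array(env.camera_model('wrist')['mount'])
cv2.imwrite('pics/w11z.png',cv2.resize(im[30:110,165:350],None,fx=4.3,fy=4.3,interpolation=cv2.INTER_CUBIC))
for z,pp in [(30,[(178,48),(337,47),(181,48),(336,47),(194,270),(323,270)]),(96,[(190,67),(327,66)])]:
  for p in pp: print(z,p,ray(Mo,K,*p,z).round(1))
a,b=ray(Mo,K,257,187,4),ray(Mo,K,257,312,4); print('handle',a,b)
```

```text
30 (178, 48) [105.4 -39.5  30. ]
30 (337, 47) [105.9  39.7  30. ]
30 (181, 48) [105.4 -38.   30. ]
30 (336, 47) [105.9  39.2  30. ]
30 (194, 270) [-23.6 -41.1  30. ]
30 (323, 270) [-23.6  42.5  30. ]
96 (190, 67) [104.6 -49.6  96. ]
96 (327, 66) [105.2  51.1  96. ]
handle [41.01584136 -0.16587028  4.        ] [-33.26141618  -0.244431     4.        ]
```

View pics/w11z.png

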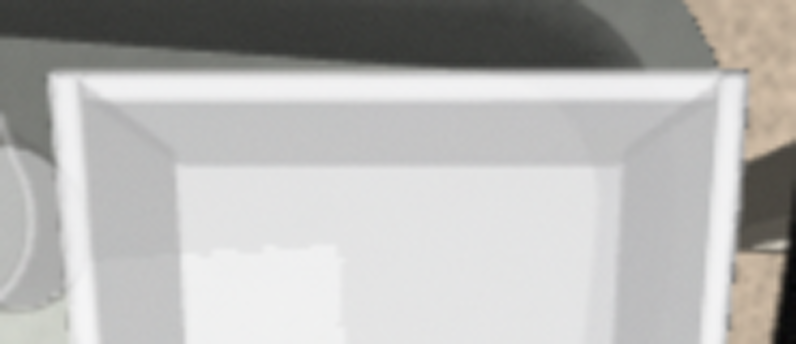

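The cover is held level and square in the jaws. Carrying it over the carrier.

>>> {"method": "arm_command", "body": {"rows": [-0.015,-0.001,0,0,0,0,0.9,-0.04,-0.003,0,0,0,0,0.9,-0.07,-0.005,0,0,0,0,0.9,-0.102,-0.0075,0,0,0,0,0.9,-0.134,-0.01,0,0,0,0,0.9]}}

```text
time_s: 23.52
tool_pos: [638.8, 1.4, 263.8]
tool_rot: [-0.001, 0.684, 0.729, -0.001]
force: [0.9, -0.8, -3.2]
opening: 15.0
```

>>> {"method": "arm_command", "body": {"rows": [-0.032,-0.0025,0,0,0,0,0.9,-0.064,-0.005,0,0,0,0,0.9,-0.096,-0.0075,0,0,0,0,0.9,-0.126,-0.0095,0,0,0,0,0.9,-0.15,-0.011,0,0,0,0,0.9]}}

```text
time_s: 23.93
tool_pos: [636.8, -151.1, 263.9]
tool_rot: [-0.0, 0.685, 0.728, -0.001]
force: [0.1, -0.5, -1.7]
opening: 14.9
```

>>> {"method": "arm_command", "body": {"rows": [-0.02,-0.001,0,0,0,-0.1,0.9,-0.034,-0.002,0,0,0,-0.2,0.9,-0.0424,-0.0028,0,0,0,-0.36,0.9,-0.0424,-0.0028,0.01,0,0,-0.36,0.9,-0.0424,-0.0028,0.02,0,0,-0.36,0.9]}}

```text
time_s: 24.35
tool_pos: [637.6, -190.1, 243.9]
tool_rot: [-0.0, 0.673, 0.739, -0.0]
force: [0.1, -0.2, -2.5]
opening: 14.8
```

>>> {"method": "arm_command", "body": {"rows": [0,0,0.01,0,0,0,0.9,0,0,0.015,0,0,0,0.9,0,0,0.015,0,0,0,0.9,0,0,0.015,0,0,0,0.9]}}

```text
time_s: 24.68
tool_pos: [638.2, -187.9, 229.5]
tool_rot: [-0.001, 0.672, 0.741, -0.0]
force: [-0.5, -0.0, -1.8]
opening: 14.7
```

Run:
```python
from h import *
im,C,K=shot('side','s9'); s=env.get_state(); print(s['time_s'],s['tool_pos'],s['tool_rot'],s['opening'],s['force'])
M,_=T(); print(np.degrees(np.arctan2(-M[0,0],M[1,0])))
cv2.imwrite('pics/s9z.png',cv2.resize(im[80:300,230:400],None,fx=2.7,fy=2.7,interpolation=cv2.INTER_CUBIC))
im,C,K=shot('scene','c9'); cv2.imwrite('pics/c9z.png',cv2.resize(im[60:260,240:460],None,fx=3,fy=3,interpolation=cv2.INTER_CUBIC))
im,C,K=shot('wrist','w12')
```

```text
24.7333 [ 638.57344021 -188.22528342  230.23596082] [7.73352694e-06 6.72044406e-01 7.40510847e-01 4.40765722e-05] 14.782792077247935 [ 0.0252127   0.12776107 -1.44956055]
5.549900467545595
```

View pics/s9z.png

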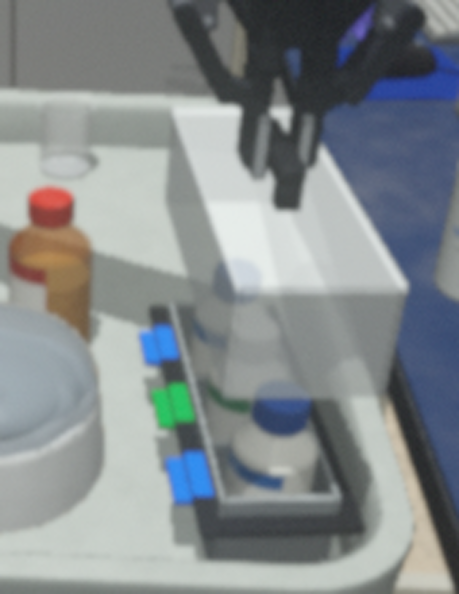

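View pics/c9z.png

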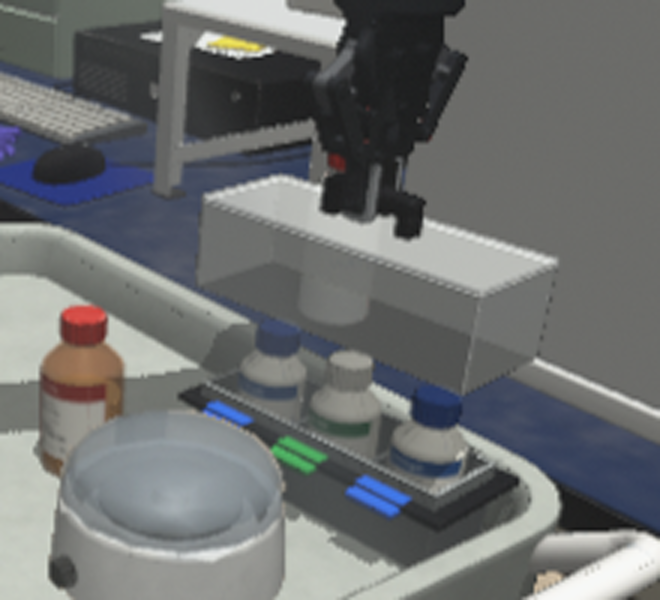

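View pics/w12.png

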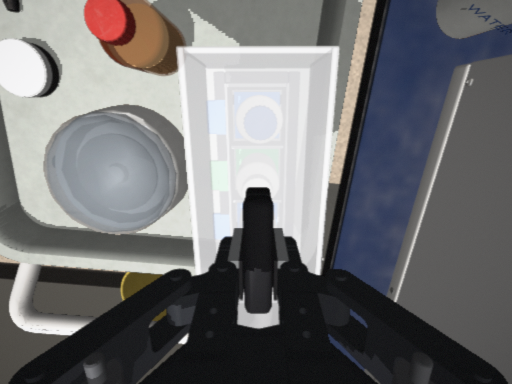

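Run:
```python
from h import *
ca=np.radians(5.5); 
def exp(lx,ly): return (638.3+lx*np.cos(ca)-ly*np.sin(ca), -188.8+lx*np.sin(ca)+ly*np.cos(ca))
for n,f,off,pp in [('s9',2.7,(230,80),{'SW':(240,290),'SE':(408,288),'NW':(172,110)}),('c9',3,(240,60),{'SW':(478,296),'SE':(557,262),'NW':(203,197)})]:
    im,C,K=load(n)
    for k,(u,v) in pp.items():
        p=ray(C,K,off[0]+(u+.5)/f-.5,off[1]+(v+.5)/f-.5,201)
        e=exp(-41 if k[1]=='W' else 41, -108 if k[0]=='S' else 108); print(n,k,p.round(1),'exp',np.round(e,1))
    # carrier rim corners with same cams
    for k,(u,v) in ({'SWrim':(218,513),'SErim':(341,508)} if n=='s9' else {'SWrim':(435,495),'SErim':(490,463)}).items():
        p=ray(C,K,off[0]+(u+.5)/f-.5,off[1]+(v+.5)/f-.5,60)
        print(n,k,p.round(1),'exp',np.round(exp(-33 if k[1]=='W' else 33,-100),1))
im,C,K=load('w12'); cv2.imwrite('pics/w12z.png',cv2.resize(im[40:260,170:350],None,fx=2.7,fy=2.7,interpolation=cv2.INTER_CUBIC))
```

```text
s9 SW [ 608.9 -304.6  201. ] exp [ 607.8 -300.2]
s9 SE [ 687.7 -296.7  201. ] exp [ 689.5 -292.4]
s9 NW [586.8 -93.6 201. ] exp [587.1 -85.2]
s9 SWrim [ 612.6 -300.4   60. ] exp [ 615.  -291.5]
s9 SErim [ 678.8 -292.3   60. ] exp [ 680.7 -285.2]
c9 SW [ 600.9 -305.2  201. ] exp [ 607.8 -300.2]
c9 SE [ 683.  -296.1  201. ] exp [ 689.5 -292.4]
c9 NW [585.8 -91.2 201. ] exp [587.1 -85.2]
c9 SWrim [ 615.6 -290.7   60. ] exp [ 615.  -291.5]
c9 SErim [ 676.5 -283.8   60. ] exp [ 680.7 -285.2]
```

View pics/w12z.png

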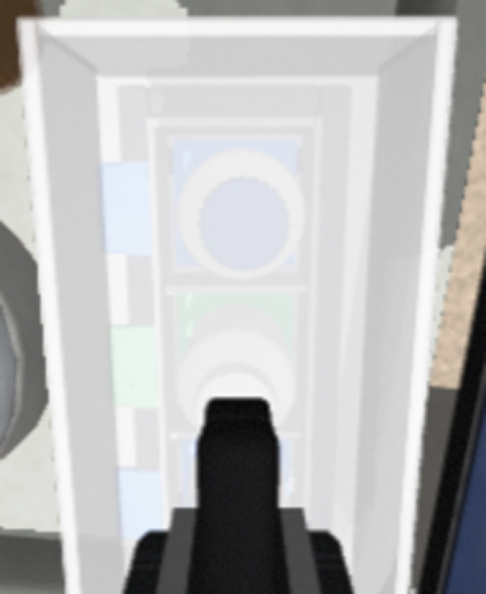

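Run:
```python
from h import *
im,_,K=load('w12'); Mo=np.array(env.camera_model('wrist')['mount'])
P=lambda u,v,z: ray(Mo,K,170+(u+.5)/2.7-.5,40+(v+.5)/2.7-.5,z).round(1)
for h in (231,226):
  print('rimN',P(150,118,h-60),P(320,118,h-60),'wests',P(163,450,h-60),P(312,450,h-60))
  print('ledgeN',P(120,86,h-50),P(351,86,h-50))
  print('capN',P(245,222,h-107))
for z in (30,35): print('cover top',P(20,19,z),P(456,17,z),P(63,480,z),P(413,480,z))
```

```text
rimN [ 98.2 -32.6 171. ] [ 98.2  31.1 171. ] wests [-35.3 -32.  171. ] [-35.3  32.4 171. ]
ledgeN [110.3 -44.8 181. ] [110.3  43.6 181. ]
capN [ 63.5   2.6 124. ]
rimN [ 97.9 -32.  166. ] [ 97.9  30.6 166. ] wests [-33.3 -31.5 166. ] [-33.3  31.8 166. ]
ledgeN [109.8 -44.  176. ] [109.8  42.9 176. ]
capN [ 63.8   2.6 119. ]
cover top [106.  -39.9  30. ] [106.3  40.4  30. ] [ 13.5 -39.   30. ] [13.5 39.5 30. ]
cover top [106.9 -41.3  35. ] [107.2  41.8  35. ] [ 11.3 -40.3  35. ] [11.2 40.8 35. ]
```

In the tool frame, the carrier (rim N at 98, lateral centre -0.3) and the cover (N edge at 106.5, lateral centre +0.3) are concentric within about 1 mm. The side and scene readings scatter by ±5 mm and disagree with each other, because they depend on the assumed height. Lowering gently.

>>> {"method": "arm_command", "body": {"rows": [0,0,0.01,0,0,0,0.9,0,0,0.025,0,0,0,0.9,0,0,0.04,0,0,0,0.9,0,0,0.053,0,0,0,0.9,0,0,0.06,0,0,0,0.9]}}

```text
time_s: 25.25
tool_pos: [637.4, -188.6, 168.0]
tool_rot: [-0.001, 0.672, 0.74, -0.001]
force: [-0.2, 0.5, -2.1]
opening: 14.8
```

>>> {"method": "arm_command", "body": {"rows": [0,0,0.002,0,0,0,0.9,0,0,0.004,0,0,0,0.9,0,0,0.006,0,0,0,0.9,0,0,0.008,0,0,0,0.9]}}

```text
time_s: 25.58
tool_pos: [638.9, -189.0, 163.0]
tool_rot: [0.001, 0.672, 0.74, 0.0]
force: [-0.0, -0.2, -1.4]
opening: 14.5
```

Run:
```python
from h import *
im,C,K=shot('side','s10'); s=env.get_state(); print(s['time_s'],s['tool_pos'],s['tool_rot'],s['opening'],s['force'])
cv2.imwrite('pics/s10z.png',cv2.resize(im[100:300,230:400],None,fx=2.9,fy=2.9,interpolation=cv2.INTER_CUBIC))
im,C,K=shot('scene','c10'); cv2.imwrite('pics/c10z.png',cv2.resize(im[100:260,280:440],None,fx=3.6,fy=3.6,interpolation=cv2.INTER_CUBIC))
```

```text
25.6333 [ 638.5601957  -188.94917555  162.49516951] [3.61581571e-04 6.72393653e-01 7.40193632e-01 1.79379696e-04] 14.91235262022212 [-0.05620336 -0.29294275 -2.01498294]
```

View pics/s10z.png

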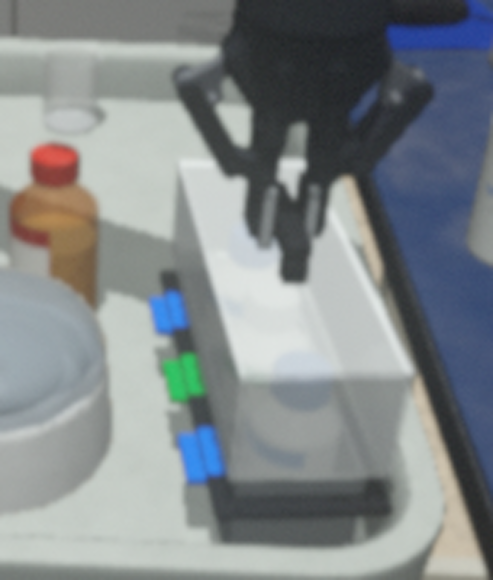

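View pics/c10z.png

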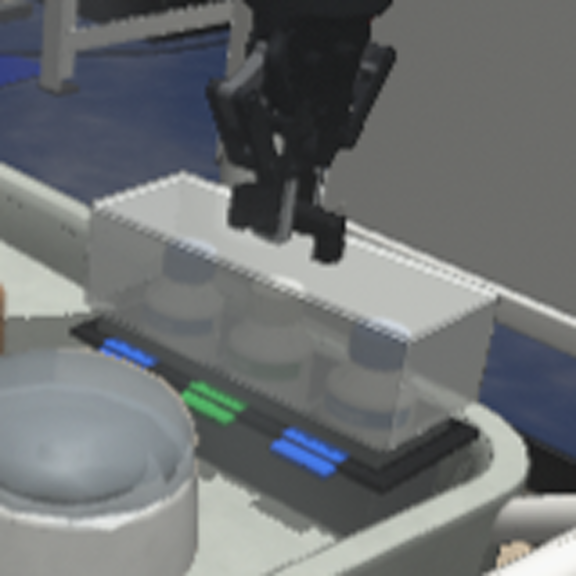

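The cover looks centred over the tray. Continuing down in small steps and watching the force.

>>> {"method": "arm_command", "body": {"rows": [0,0,0.002,0,0,0,0.9,0,0,0.004,0,0,0,0.9,0,0,0.006,0,0,0,0.9,0,0,0.007,0,0,0,0.9,0,0,0.007,0,0,0,0.9]}}

```text
time_s: 26.1
tool_pos: [638.1, -188.8, 154.9]
tool_rot: [-0.0, 0.672, 0.74, -0.0]
force: [0.5, -0.1, -2.5]
opening: 14.8
```

>>> {"method": "arm_command", "body": {"rows": [0,0,0.001,0,0,0,0.9,0,0,0.002,0,0,0,0.9,0,0,0.003,0,0,0,0.9,0,0,0.004,0,0,0,0.9]}}

```text
time_s: 26.43
tool_pos: [638.3, -188.8, 151.2]
tool_rot: [0.0, 0.672, 0.74, 0.0]
force: [-0.4, -0.1, -2.3]
opening: 14.7
```

>>> {"method": "arm_command", "body": {"rows": [0,0,0.001,0,0,0,0.9,0,0,0.002,0,0,0,0.9,0,0,0.003,0,0,0,0.9]}}

```text
time_s: 26.68
tool_pos: [638.3, -188.9, 148.2]
tool_rot: [0.0, 0.672, 0.74, 0.0]
force: [0.1, 0.6, -1.2]
opening: 14.5
```

>>> {"method": "arm_command", "body": {"rows": [0,0,0.001,0,0,0,0.9,0,0,0.002,0,0,0,0.9]}}

```text
time_s: 26.85
tool_pos: [638.3, -188.9, 146.2]
tool_rot: [0.0, 0.672, 0.74, -0.0]
force: [-0.4, -0.8, -1.3]
opening: 14.7
```

>>> {"method": "arm_command", "body": {"rows": [0,0,0.001,0,0,0,0.9,0,0,0.001,0,0,0,0.9]}}

```text
time_s: 27.02
tool_pos: [638.3, -188.9, 145.9]
tool_rot: [-0.0, 0.672, 0.74, -0.0]
force: [-3.0, 0.7, 2.9]
opening: 14.7
```

>>> {"method": "arm_command", "body": {"rows": [0,0,0.001,0,0,0,0.9,0,0,0.001,0,0,0,0.9]}}

```text
time_s: 27.18
tool_pos: [638.3, -188.9, 145.8]
tool_rot: [0.0, 0.672, 0.74, 0.0]
force: [-5.0, 0.4, 8.3]
opening: 14.8
```

Contact is at TCP z 145.9, exactly 50 above the pick height, so the rim is on the ledge. Releasing and rising.

>>> {"method": "arm_command", "body": {"rows": [0,0,-0.001,0,0,0,-0.1,0,0,-0.001,0,0,0,-0.1,0,0,-0.001,0,0,0,-0.1,0,0,-0.001,0,0,0,-0.1,0,0,-0.001,0,0,0,-0.1]}}

```text
time_s: 27.6
tool_pos: [638.3, -188.9, 145.0]
tool_rot: [-0.0, 0.672, 0.74, -0.0]
force: [0.4, -0.7, 0.0]
opening: 47.1
```

>>> {"method": "arm_command", "body": {"rows": [0,0,-0.01,0,0,0,-0.2,0,0,-0.035,0,0,0,-0.2,0,0,-0.07,0,0,0,-0.2,0,0,-0.105,0,0,0,-0.2,0.02,0,-0.125,0,0,0,-0.2]}}

```text
time_s: 28.02
tool_pos: [637.3, -174.3, 275.4]
tool_rot: [0.004, 0.675, 0.738, 0.0]
force: [-0.0, -0.5, 0.1]
opening: 51.2
```

>>> {"method": "arm_command", "body": {"rows": [0.03,0,-0.01,0,0,0,-0.2,0.06,0,-0.03,0,0,0,-0.2,0.09,0,-0.05,0,0,0,-0.2,0.1,0,-0.06,0,0,0,-0.2,0.1,0,-0.06,0,0,0,-0.2]}}

```text
time_s: 28.43
tool_pos: [628.1, -65.4, 334.1]
tool_rot: [0.002, 0.67, 0.742, 0.003]
force: [0.7, 0.5, 0.1]
opening: 51.1
```

Run:
```python
from h import *
s=env.get_state(); print(s['time_s'],s['tool_pos'],s['opening'],s['force'])
im,C,K=shot('side','s11'); cv2.imwrite('pics/s11z.png',cv2.resize(im[90:290,150:400],None,fx=3,fy=3,interpolation=cv2.INTER_CUBIC))
im,C,K=shot('scene','c11'); cv2.imwrite('pics/c11z.png',cv2.resize(im[120:260,160:440],None,fx=2.8,fy=2.8,interpolation=cv2.INTER_CUBIC))
shot('wrist','w13')
```

```text
28.4333 [628.12703608 -65.35192504 334.11830458] 51.137157331150966 [0.72506994 0.52621587 0.1020612 ]
```

View pics/s11z.png

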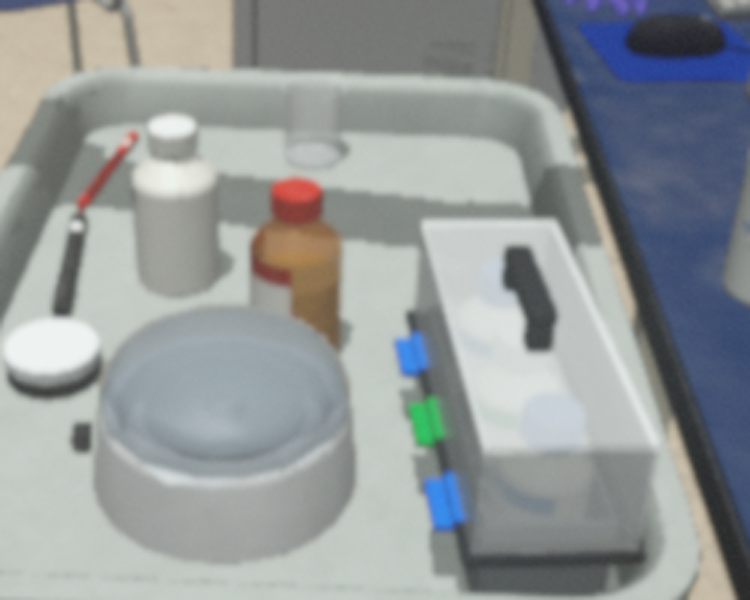

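View pics/c11z.png

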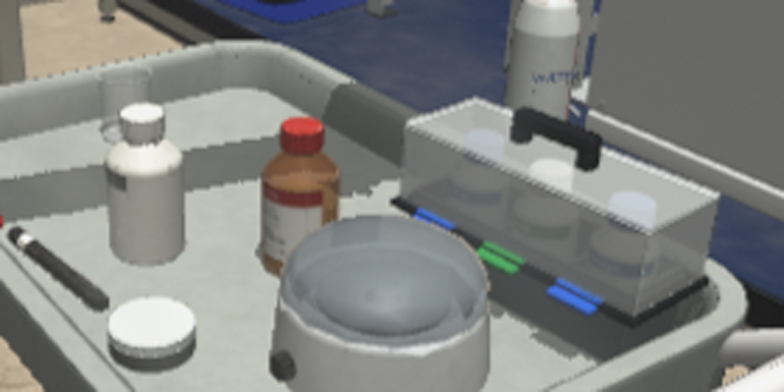

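View pics/w13.png

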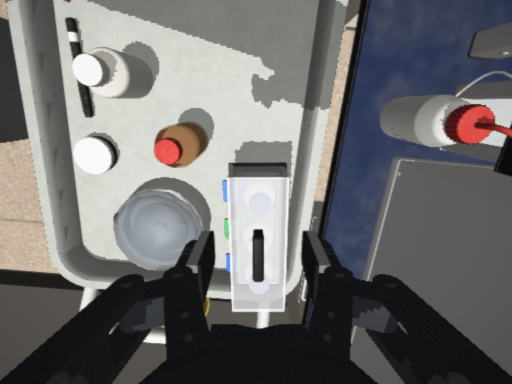

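The cover sits level on the ledge all round, three caps show through it upright, and the large bottles stand where they were. Handing in.

```bash
python3 -c "
from plant import env
s=env.get_state(); print(s['time_s'],s['force'],abs(s['dq']).max() if hasattr(s['dq'],'max') else s['dq']); print(env.finish_job())"
```

```text
28.5833 [-0.23868767 -1.05065028 -1.21536455] 0.018191052585593188
the job is handed in; nothing more can be done
None
```

The kit is packed and handed in at about 28.6 s. The two blue-capped bottles are in the blue-tab pockets and the green-band bottle is in the green-tab pocket. The cover is on the carrier's ledge.

- **Bottles:** each was lowered until light contact (4 to 10 N) and then released. In the last pictures all three stand upright under the cover.
- **Cover:** it touched down exactly 50 mm above its pick height, as the carrier's size requires. It met no side contact on the way down, and in the side and scene views its rim sits level on the ledge.
- **Larger bottles:** the white-cap and red-cap bottles still look to be standing where they were. I compared this by eye and did not measure it.
- **Clear of the work:** the arm was clear of everything at hand-in.

One check disagreed. While I was aligning the cover, the side and scene cameras differed from the planned position by roughly 4 to 8 mm. The offsets fit the cover being about 4 to 5 mm lower than I assumed. I relied on the wrist view, which showed cover and tray aligned within about 1 mm, and the contact-free descent supported it.

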